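# Light the chip: board onto its stand, torch out of its dock

### The arm

A 6-joint arm with a two-finger parallel gripper is mounted at the origin on the work surface. World frame = base frame: x ahead of the robot, y to its left, z up, the work surface at z = 0. Lengths are in m, angles in rad, forces in N, time in s.
With the tool pointing down it reaches from about 0.3 to 0.825 m from the base axis. Payload 5.4 kg.
Tool frame: the origin (TCP) lies at the very end of the fingers, on their centre line; the grasp point (between the pads) lies 19 mm behind it (ctrl.grip_point_offset is the distance from the TCP to the grasp point, in m); x points along the fingers, y is the direction in which the jaws open and shut, and the axes are right-handed (so a half turn about x gives the same grasp; the last joint's range is limited). The gripper opens to 92 mm and grips with 3 to 60 N. Pads are 20 mm wide; open, the fingers measure 128 mm over their backs; the gripper's body (75 mm by 189 mm) begins 69 mm behind the grasp point.
Start: joints at [-1.362, 0.158, 1.597, -0, 1.386, -0.21], TCP at [0.234, -0.525, 0.215] pointing down, gripper open.
Joint ranges: [-2.91, 2.91], [-0.94, 2.29], [0.18, 2.7], [-1.29, 4.43], [0.17, 2.64], [-3, 3]. Speed limits (rad/s): [2.57, 2.57, 3.14, 3.14, 3.14, 3.14].

### API

Orientations are given as [roll, pitch, yaw] about the fixed x, y, z axes, in that order (R = Rz(yaw) Ry(pitch) Rx(roll)).
In Python, from rig import ctrl gives the robot as it stands.
- The arm moves only by the tool drive_tool, never from a script. Its argument "series" is a list of rows, each a list of 3 entries, a list of its own where there are three numbers: the closure, from -1 (fully open) to 1 (shut), then the shift along the tool's x, y, z in units of 25 mm (1.0 is 25 mm), then the turn, a rotation vector about the tool's x, y, z in units of 5 degrees (1.0 is 5 degrees). A call has 1 to 20 rows; each row is the pose to reach, as a shift and turn from the pose commanded when the call began, along the tool's axes at that moment; what a row does not reach only later rows make up. A row lasts 1/10 s, in which the tool goes at most 50 mm and 8.59 degrees, less where a joint would pass 70% of its speed; a pose out of reach is approached as far as the arm can. A call with a gripper value outside its range is refused whole. The fingers move at their own pace and stop on an object; the grip force is fixed at half the most. Time passes only in rows, so rows that repeat a pose let the fingers close. It gives the time, the measured TCP pose, the force and the opening at its end, in the units of the state.
- ctrl.read_state(): the state, without advancing time (a new reading comes with each control period).
- ctrl.camera(name): name is "scene" or "top" or "wrist"; returns a dict with "image" (400x640x3 uint8, red, green, blue), "range_z" (400x640 float32, m along the optical axis (not along the pixel's ray), 0 where there is no reading), "fx", "fy", "cx", "cy" (pixels), "dist_coeffs" ([k1, k2, p1, p2, k3] as OpenCV has them; the pictures are not rectified), "rvec" (rotation vector, rad) and "tvec" (3), from world to camera coordinates, as OpenCV has them. Camera axes: x right, y down, z forward; pixel columns grow to the right and rows downward; lengths in m; the calibration is good to about 2 mm. A picture is of the moment at which its call begins.
- ctrl.sign_off(): hands the job in, once; it reports no verdict.
The state is a dict: "clock": time; "joint_positions": joint angles; "qvel": joint speeds; "tau": joint torques, N m; "tool_pos": TCP position; "tcp_rot": TCP orientation; "force": force on the tool from outside, world axes, zero at the start; "wrist_torque": the same for the moment, N m; "opening": opening from 0.0 (shut) to 1.0 (fully open).
Only numpy, scipy, OpenCV 4.12 (cv2) and the standard library are available. Lean on these libraries where they do the work, as an engineer would, in place of code of your own. Each camera call takes 0.05 s, during which the arm holds its last target.

### The job

Pick up the loose circuit board by its heat sink and set it level on the narrow bar of the raised stand, its long side running along the bar and its heat sink about over the bar's middle, and let go of it without dropping it. Then draw the inspection torch out of its sloping dock, turn it to point straight down, lens end lowest, and keep holding it still with the lens about 70 mm above the black chip on the board, centred over it and touching neither board nor stand. Finish while still holding the torch there, and leave the bottle, the spool and the screwdriver alone.

Things in the scene. Friction and masses are not known exactly. Their poses are not given: they have to be found in the camera images.
- board_center (a point): centre of the finned aluminium heat sink (26 mm wide in x, 36 mm long in y, 30 mm high, solid to grip) on the loose circuit board, 16.5 mm above the board's underside. Axes: y along the board's long side, towards the chip; z up. The 110 g board lies flat, components up, and balances close to this point. 17 mm of board on each side of the heat sink in x (parts there up to 9 mm tall).
- board_chip (a point): centre of the top of the flat black chip (16 x 16 x 3 mm) near one end of the board; 42 mm along the board's +y from the heat sink's centre, 6 mm above the board's underside. The board is a dark green plate 60 mm (x) by 95 mm (y), 3 mm thick; its middle is 12 mm along +y from the heat sink's centre. Axes as the board's.
- stand_top (a point): centre of the top face of the fixed board stand: a level aluminium bar 28 mm wide (its x), 80 mm long (its y) and 8 mm thick, 60 mm above the bench, on a 16 mm post with a round steel foot 90 mm across, 10 mm high. The board is to lie along the bar, either way round.
- torch_center (a point): middle of the inspection torch, a stepped rod 135 mm long, 85 g: dark barrel 22 mm thick, 75 mm long, with the lens at its end, then an aluminium tail 16 mm thick, 60 mm long. z axis: from lens to tail along the rod; its ends are 67.5 mm either way. It starts lens down in the dock, its tail leaning 45 degrees towards the dock's -x. Its x axis lies in the plane of the lean, y is level at the start.
- torch_lens (a point): centre of the torch's lens face, the flat end of the thick barrel; hidden in the dock at the start, when the tail and 9 mm of barrel stick out. Axes as the torch's.
- dock_mouth (a point): centre of the square mouth (24 mm inside, 32 outside) of the fixed dock's pocket, 66 mm deep, which slopes at 45 degrees: its way out is towards the dock's -x (roughly to the robot) and up equally. The mouth is 72 mm above the bench. Black foot plate 130 x 90 x 10 mm, from 55 mm on the mouth's -x side to 75 mm on its +x side. Axes: dock frame, z up.
- bottle: amber bottle, 48 mm across, 95 mm high, a bystander; origin at the centre of its underside
- spool: orange solder spool standing on end, 52 mm across, 40 mm high, a bystander; origin at the centre of its underside
- screwdriver: black-handled screwdriver, 160 mm long, lying on the bench beyond the board, a bystander; origin near its middle, x towards its tip
Things that resemble listed ones, but are neither listed nor needed, are in the scene too. Of the things that look like the part that bears board_center, take the one that is farthest from the robot's base at the start. Leave any purple look-alike of the part that bears torch_center alone.

How it is judged:
By the outcome, as a careful person would: the job done as asked, in the order asked, and still so for the second after the job is handed in, while the arm keeps its last pose, push and grip.
It also fails if it takes over 53 s, if anything falls off the work surface, if the arm or the gripper's body presses on something with over 40 N, if the wrist force passes 120 N, or if a joint passes its speed limit or range.

## Working session

There is one attempt and no reset: what is moved stays moved. The work goes in short steps, Python scripts to look and compute and a tool call to move; the robot and the scene stay as the last step left them, time stands still between calls to the robot, and variables do not carry over. Pictures are saved under pics/ and viewed, and the job is handed in when it is done.

Besides the shell and the picture viewer there is one more tool, called after ">>>" as name(argument=value, ...) on one line, values as JSON. drive_tool: Moves the arm, as the interface text tells. Its arguments: {"type":"object","properties":{"series":{"type":"array","items":{"type":"array"}}},"required":["series"]}

```bash
ls; mkdir -p pics; python3 - <<'E'
from rig import ctrl
import cv2,numpy as np
print(ctrl.read_state())
for n in ["scene","top","wrist"]:
    c=ctrl.camera(n); cv2.imwrite(f"pics/{n}0.png",c["image"][...,::-1])
    np.savez(f"{n}0.npz",**c)
    print(n,{k:v for k,v in c.items() if k not in("image","range_z")}, (c["range_z"]>0).mean())
print(ctrl.grip_point_offset)
E
```

```text
pics
{'clock': 0.0, 'joint_positions': array([-1.36207650e+00,  1.59065583e-01,  1.59822871e+00,  1.76191131e-05,
        1.38619068e+00, -2.10108239e-01]), 'qvel': array([-0.00123899,  0.00195433, -0.00091473,  0.00041854,  0.00033776,
       -0.00063734]), 'tau': array([-2.50431403e-03, -3.85577416e+01, -3.22110271e+01,  6.97780657e-02,
        3.80747917e-02, -1.52471757e-04]), 'tool_pos': array([ 0.23369582, -0.52468291,  0.2136114 ]), 'tcp_rot': array([-1.79005369,  1.56890392,  1.77036378]), 'force': array([-0.45294254, -0.09910298,  0.20419529]), 'wrist_torque': array([-0.02898521, -0.03293736,  0.01057424]), 'opening': 0.9993836406109776}
scene {'fx': 438.94471469679945, 'fy': 438.94471469679945, 'cx': 321.37371436708713, 'cy': 203.23418175177406, 'dist_coeffs': array([-0.05158179,  0.        ,  0.        ,  0.        ,  0.        ]), 'rvec': array([ 2.03590826,  1.7206647 , -0.5234597 ]), 'tvec': array([-0.07522669, -0.40133685,  1.18207853])} 0.996046875
top {'fx': 469.46848773383186, 'fy': 469.46848773383186, 'cx': 324.16210501010073, 'cy': 198.55981378519937, 'dist_coeffs': array([-0.00436434,  0.        ,  0.        ,  0.        ,  0.        ]), 'rvec': array([ 2.10743883, -2.16353124,  0.16606102]), 'tvec': array([0.02786582, 0.56159069, 0.89096369])} 0.99595703125
wrist {'fx': 283.92081117577715, 'fy': 283.92081117577715, 'cx': 319.538003261019, 'cy': 198.0871478005959, 'dist_coeffs': array([-0.0509588,  0.       ,  0.       ,  0.       ,  0.       ]), 'rvec': array([-2.4502387 ,  1.58996489,  0.20706524]), 'tvec': array([-0.5739038 , -0.02739893,  0.39060697])} 0.991859375
0.0187
```

View pics/scene0.png

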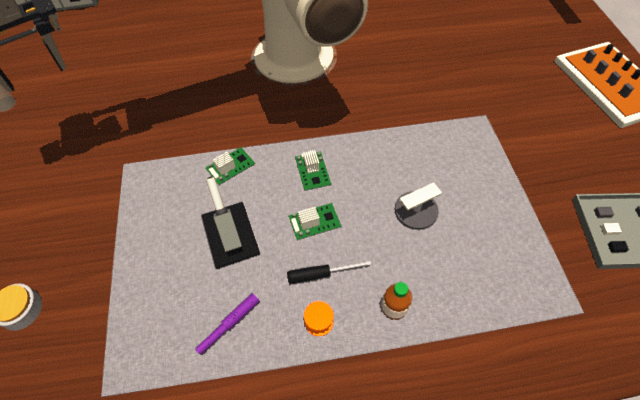

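View pics/top0.png

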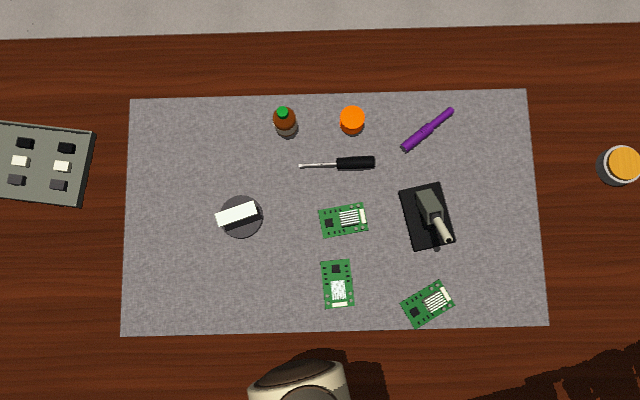

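View pics/wrist0.png

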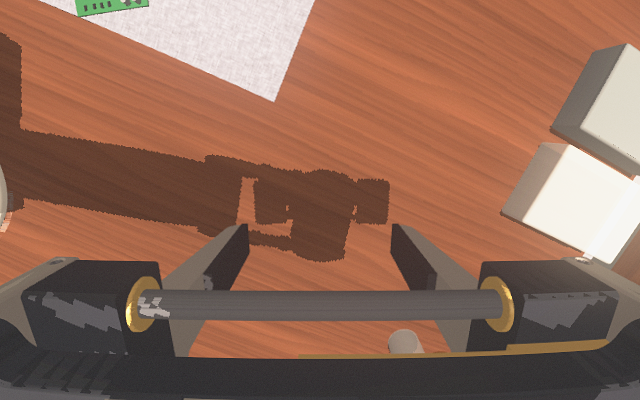

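The top picture shows three green boards; the one at about (343,220) is the farthest from the base (bottom of the image). The stand bar is at (237,213), the dock and torch at (430,215), and the purple decoy at (428,130). Next I'll measure these.

```bash
cat > h.py <<'E'
import cv2,numpy as np
from scipy.spatial.transform import Rotation as Ro
def load(f): return dict(np.load(f))
def K(c): return np.array([[c["fx"],0,c["cx"]],[0,c["fy"],c["cy"]],[0,0,1.]])
def ray(c,px):
    px=np.atleast_2d(np.asarray(px,float))
    n=cv2.undistortPoints(px[:,None,:],K(c),c["dist_coeffs"])[:,0]
    R=cv2.Rodrigues(c["rvec"])[0]; o=-R.T@c["tvec"]
    d=np.c_[n,np.ones(len(n))]@R
    return o,d
def plane(c,px,z):
    o,d=ray(c,px); return o+d*((z-o[2])/d[:,2])[:,None]
def rng(c,mask_or_px):
    px=np.array(mask_or_px)
    if px.ndim==2 and px.shape[1]!=2:
        v,u=np.nonzero(px); px=np.c_[u,v]
    z=c["range_z"][px[:,1],px[:,0]]; o,d=ray(c,px); k=z>0
    return (o+d*z[:,None])[k],px[k]
def proj(c,p):
    return cv2.projectPoints(np.atleast_2d(np.asarray(p,float)),c["rvec"],c["tvec"],K(c),c["dist_coeffs"])[0][:,0]
def crop(c,x0,y0,x1,y1,s,f):
    cv2.imwrite(f,cv2.resize(c["image"][y0:y1,x0:x1,::-1],None,fx=s,fy=s,interpolation=cv2.INTER_CUBIC))
def inter(o1,d1,o2,d2):
    A=np.c_[d1,-d2]; t=np.linalg.lstsq(A,o2-o1,rcond=None)[0]
    a=o1+d1*t[0]; b=o2+d2*t[1]; return (a+b)/2,np.linalg.norm(a-b)
E
python3 - <<'E'
from h import *
t=load("top0.npz"); s=load("scene0.npz")
crop(t,200,90,460,260,3,"pics/topc.png"); crop(s,190,140,450,290,3,"pics/scenec.png")
P,px=rng(t,np.ones((400,640),bool))
print("bench z", np.median(P[:,2]), )
g=t["image"].astype(int); m=(g[...,1]>g[...,0]+25)&(g[...,1]>g[...,2]+25)
n,l,st,ce=cv2.connectedComponentsWithStats(m.astype(np.uint8))
for i in range(1,n):
    if st[i,4]>100: print(st[i],ce[i],plane(t,ce[i],0.003))
E
```

```text
bench z 0.0005414003467731909
[277 106  11  13 118] [281.93220339 111.72881356] [[0.76050599 0.09917389 0.003     ]]
[318 202  51  37 866] [339.46882217 220.37644342] [[ 0.52238378 -0.01725286  0.003     ]]
[320 259  35  50 975] [336.64       281.20512821] [[ 0.39860902 -0.00769542  0.003     ]]
[399 279  56  50 916] [423.14628821 305.35480349] [[ 0.34635102 -0.1799728   0.003     ]]
```

View pics/topc.png

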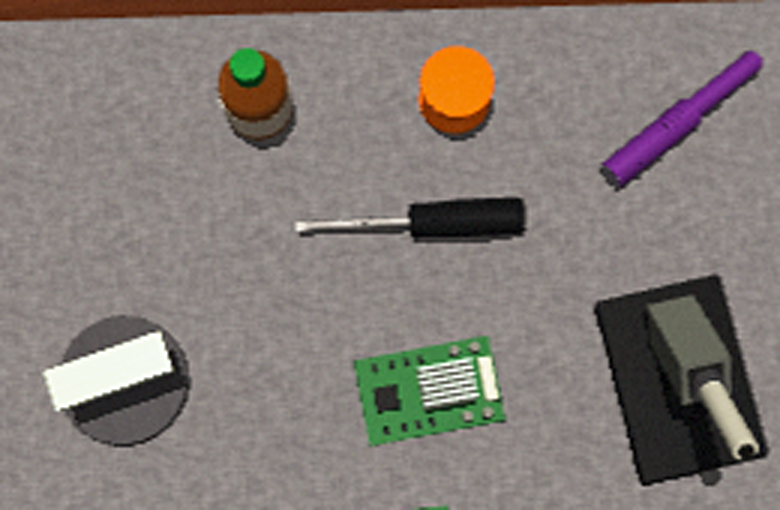

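View pics/scenec.png

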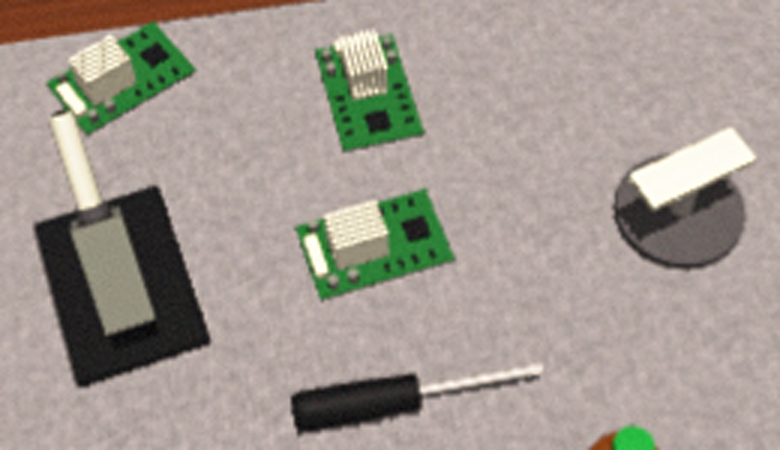

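```bash
cat > m.py <<'E'
from h import *
t=load("top0.npz"); s=load("scene0.npz")
def comp(m,seed):
    n,l,st,ce=cv2.connectedComponentsWithStats(m.astype(np.uint8)); 
    return l==l[seed[1],seed[0]]
def rect(c,m,z):
    ct=max(cv2.findContours(m.astype(np.uint8),cv2.RETR_EXTERNAL,cv2.CHAIN_APPROX_NONE)[0],key=len)
    W=plane(c,ct[:,0,:],z)[:,:2]*1000
    r=cv2.minAreaRect(W.astype(np.float32)); return r, cv2.boxPoints(r)
if __name__=="__main__":
  for nm,c,sb,ss in(("top",t,(325,225),(236,213)),("scene",s,(331,215),(420,196))):
    g=c["image"].astype(int)
    gm=(g[...,1]>g[...,0]+20)&(g[...,1]>g[...,2]+20)
    w=rect(c,comp(gm,sb),0.003); print(nm,"board",w[0])
    wm=(g.min(2)>190); m=comp(wm,ss)
    for z in(.06,): print(nm,"bar",rect(c,m,z)[0], m.sum())
    er=cv2.erode(m.astype(np.uint8),np.ones((3,3)))>0
    P,_=rng(c,er); print(" bar range",np.median(P,0)*1000)
    # chip: dark pixels inside board box
    hull=np.zeros(m.shape,np.uint8); ct=max(cv2.findContours(comp(gm,sb).astype(np.uint8),0,1)[0],key=len); cv2.fillConvexPoly(hull,cv2.convexHull(ct),1)
    P,px=rng(c,hull>0)
    hs=P[P[:,2]>0.025]; print(" heatsink top z",np.median(hs[:,2]),"xy",np.median(hs,0)*1000,len(hs))
    dk=(hull>0)&(g.max(2)<70); n,l,st,ce=cv2.connectedComponentsWithStats(dk.astype(np.uint8))
    i=1+np.argmax(st[1:,4]); print(" chip",st[i,4],plane(c,ce[i],0.006)*1000)
    # dock foot
    fm=(g.max(2)<45)
E
python3 m.py
```

```text
top board ((523.7738647460938, -23.830772399902344), (60.72187042236328, 95.179931640625), 9.375229835510254)
top bar ((535.5908813476562, 187.256591796875), (27.087249755859375, 79.80986022949219), 18.11488151550293) 560
 bar range [535.6054003  186.47196548  60.36624551]
 heatsink top z 0.032537585333482166 xy [525.69308257 -35.91156738  32.53758533] 165
 chip 59 [[518.05388259   5.69477529   6.        ]]
scene board ((298.9441833496094, -14.1370849609375), (2029.3343505859375, 1170.3465576171875), 79.24137115478516)
scene bar ((536.5263671875, 186.2283477783203), (29.368389129638672, 80.15750122070312), 18.195926666259766) 495
 bar range [536.81380179 185.98556687  59.54717755]
 heatsink top z 0.08809421746267404 xy [288.76648947 -29.88267051  88.09421746] 13798
 chip 9782 [[ 166.37886771 -240.64703082    6.        ]]
```

```bash
sed -i 's/(331,215),(420,196)/(320,231),(420,196)/' m.py; python3 m.py | tail -5
python3 - <<'E'
from m import *
crop(t,390,170,470,260,8,"pics/tdock.png"); crop(s,190,170,270,275,6,"pics/sdock.png")
for nm,c,(x0,y0,x1,y1) in (("top",t,(390,170,470,260)),("scene",s,(190,170,270,275))):
    m=np.zeros((400,640),bool); m[y0:y1,x0:x1]=True
    P,px=rng(c,m); g=c["image"][px[:,1],px[:,0]].astype(int)
    k=(P[:,2]>0.06); print(nm,k.sum(),P[k].max(0),P[k].min(0))
    lt=(g.min(1)>150)&(P[:,2]>.06); print(" tail px",lt.sum(), P[lt].mean(0), px[lt].min(0),px[lt].max(0))
    Q=P[lt]; u,sv,vt=np.linalg.svd(Q-Q.mean(0)); print(" dir",vt[0],np.degrees(np.arctan2(vt[0][1],vt[0][0])),np.degrees(np.arcsin(vt[0][2])),sv)
E
```

```text
scene board ((524.7442626953125, -24.430099487304688), (60.345985412597656, 95.57160186767578), 9.157112121582031)
scene bar ((536.5263671875, 186.2283477783203), (29.368389129638672, 80.15750122070312), 18.195926666259766) 495
 bar range [536.81380179 185.98556687  59.54717755]
 heatsink top z 0.03146620231192526 xy [528.28495598 -36.66825506  31.46620231] 240
 chip 54 [[520.66748093   4.93623085   6.        ]]
top 615 [ 0.5549629  -0.17740877  0.12797631] [ 0.46449159 -0.21687153  0.06005014]
 tail px 123 [ 0.49186776 -0.20319727  0.10640001] [435 217] [451 242]
 dir [-0.70748016 -0.13176283  0.69434169] -169.44996655559092 43.97478173357125 [0.20263586 0.03189206 0.01998599]
scene 680 [ 0.55637307 -0.17770568  0.12642978] [ 0.46652476 -0.21759254  0.06025084]
 tail px 265 [ 0.49422767 -0.20497592  0.10371327] [206 177] [222 209]
 dir [ 0.69938116  0.13884838 -0.70113274] 11.228943223004054 -44.517954492789976 [0.28110531 0.07103836 0.03393739]
```

View pics/tdock.png

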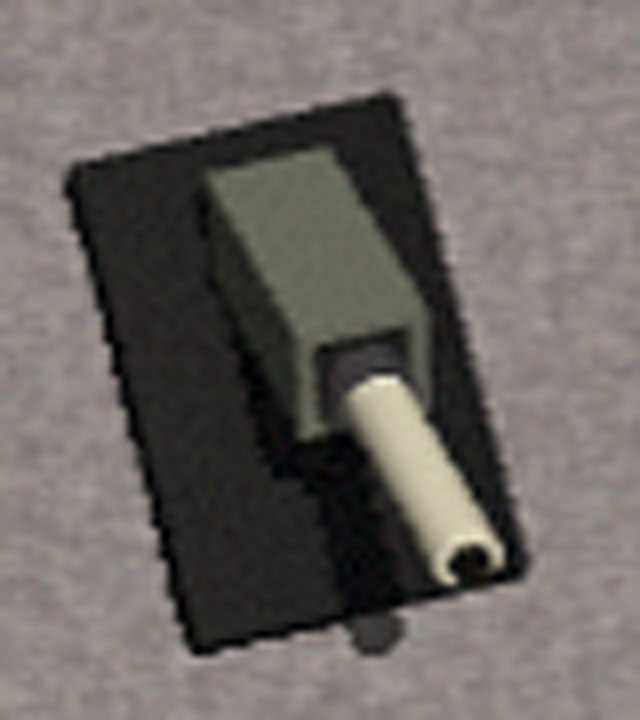

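```bash
ls -la pics
```

```text
total 2884
drwxr-xr-x 2 agent agent   4096 Dec  6 18:56 .
drwxr-xr-x 3 agent agent   4096 Dec  6 18:56 ..
-rw-r--r-- 1 agent agent 442759 Dec  6 18:54 scene0.png
-rw-r--r-- 1 agent agent 451823 Dec  6 18:54 scenec.png
-rw-r--r-- 1 agent agent 309800 Dec  6 18:56 sdock.png
-rw-r--r-- 1 agent agent 415440 Dec  6 18:56 tdock.png
-rw-r--r-- 1 agent agent 436639 Dec  6 18:54 top0.png
-rw-r--r-- 1 agent agent 505130 Dec  6 18:54 topc.png
-rw-r--r-- 1 agent agent 365010 Dec  6 18:54 wrist0.png
```

View pics/sdock.png

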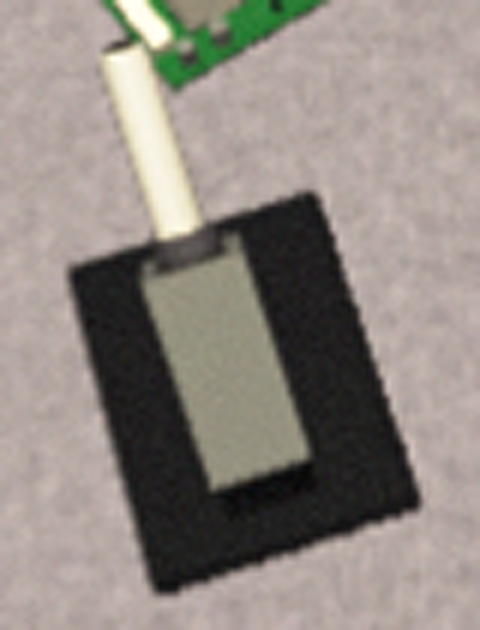

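```bash
python3 - <<'E'
from m import *
for nm,c,(x0,y0,x1,y1) in (("top",t,(390,170,470,260)),("scene",s,(190,185,270,275))):
    g=c["image"].astype(int); m=np.zeros((400,640),bool); m[y0:y1,x0:x1]=True
    m&=(g.max(2)<60)
    m=cv2.morphologyEx(m.astype(np.uint8),cv2.MORPH_CLOSE,np.ones((3,3)))
    n,l,st,ce=cv2.connectedComponentsWithStats(m); i=1+np.argmax(st[1:,4])
    # use convex hull
    ct=np.vstack([q for q in cv2.findContours((l==i).astype(np.uint8),0,1)[0]])
    W=plane(c,ct[:,0],0.010)[:,:2]*1000; r=cv2.minAreaRect(W.astype(np.float32)); print(nm,"foot",r)
pl=[]
for nm,c,(x0,y0,x1,y1) in (("top",t,(425,205,460,245)),("scene",s,(203,175,226,212))):
    g=c["image"].astype(int); m=np.zeros((400,640),bool); m[y0:y1,x0:x1]=True
    m&=(g.min(2)>150)&(g[...,0]-g[...,2]>10)
    rz=c["range_z"]; 
    v,u=np.nonzero(m); P,px=rng(c,m); px=px[P[:,2]>.065]
    r=cv2.fitLine(px.astype(np.float32),cv2.DIST_L2,0,.01,.01).ravel()
    pr=(px-r[2:])@r[:2]; w=(px-r[2:])@np.array([-r[1],r[0]])
    print(nm,len(px),r,pr.min(),pr.max(),"width",w.min(),w.max())
    a=r[2:]+r[:2]*pr.min(); b=r[2:]+r[:2]*pr.max()
    o,d=ray(c,[a,b]); nrm=np.cross(d[0],d[1]); nrm/=np.linalg.norm(nrm); pl.append((nrm,nrm@o)); print(a,b)
d=np.cross(pl[0][0],pl[1][0]); d/=np.linalg.norm(d); d*=np.sign(d[2])
print("axis",d,"az",np.degrees(np.arctan2(d[1],d[0])),"el",np.degrees(np.arcsin(d[2])))
A=np.array([pl[0][0],pl[1][0],[0,0,1]])
for z in(.072,.1,.127): print(z,np.linalg.solve(A,[pl[0][1],pl[1][1],z])*1000)
E
```

```text
top foot ((521.4889526367188, -196.42982482910156), (139.2005157470703, 90.14063262939453), 11.582347869873047)
scene foot ((530.5364379882812, -196.84788513183594), (130.15586853027344, 87.85040283203125), 11.308813095092773)
top 123 [  0.482796     0.87573284 442.44714    227.9187    ] -12.674520382344781 14.046760728895606 width -3.1056023870260105 4.0799787010400905
[436.32793564 216.81920745] [449.22886364 240.21991083]
scene 265 [  0.31616867   0.948703   214.50566    193.02264   ] -15.992547839659892 16.262565881233968 width -4.270755185220878 4.2677687272089315
[209.4493185  177.85046607] [219.64737477 208.45098894]
axis [-0.7199564  -0.14573564  0.67854543] az -168.55664894752837 el 42.730082202922404
0.072 [ 519.22395457 -200.17074101   72.        ]
0.1 [ 489.51514167 -206.18448418  100.        ]
0.127 [ 460.86735781 -211.98345081  127.        ]
```

```bash
cat > go.py <<'E'
from h import *
from rig import ctrl
def rotm(x,y): 
    x=np.array(x,float);x/=np.linalg.norm(x); y=np.array(y,float); y-=x*(x@y); y/=np.linalg.norm(y)
    return np.c_[x,y,np.cross(x,y)]
def cur():
    s=ctrl.read_state(); return s, np.array(s["tool_pos"]), Ro.from_euler("xyz",s["tcp_rot"]).as_matrix()
def plan(p,Rt):
    s,p0,R0=cur()
    sh=R0.T@(np.array(p)-p0)/.025; tv=Ro.from_matrix(R0.T@Rt).as_rotvec(degrees=True)/5
    print("t",round(s["clock"],2),"pos",p0.round(4),"x",R0[:,0].round(3),"y",R0[:,1].round(3),"op",round(s["opening"],3),"F",np.round(s["force"],1))
    print("q",np.round(s["joint_positions"],3)); print("shift",sh.round(3),"turn",tv.round(3))
def az(deg): a=np.radians(deg); return [np.cos(a),np.sin(a),0]
E
python3 - <<'E'
from go import *
for a in(9.27,189.27): plan([.526,-.036,.20],rotm([0,0,-1],az(a)))
E
```

```text
t 0.15 pos [ 0.2337 -0.5248  0.2138] x [-0.     0.001 -1.   ] y [ 0.407 -0.914 -0.001] op 1.003 F [-0.5  0.4  0.2]
q [-1.362  0.159  1.598 -0.     1.386 -0.21 ]
shift [  0.578 -13.108 -18.633] turn [-1.5055e+01 -1.3000e-02  1.2000e-02]
t 0.15 pos [ 0.2337 -0.5248  0.2138] x [-0.     0.001 -1.   ] y [ 0.407 -0.914 -0.001] op 1.003 F [-0.5  0.4  0.2]
q [-1.362  0.159  1.598 -0.     1.386 -0.21 ]
shift [  0.578 -13.108 -18.633] turn [2.0945e+01 1.3000e-02 1.4000e-02]
```

>>> drive_tool(series=[[-1,[0.58,-13.1,-18.63],[-15.05,0,0]],[-1,[0.58,-13.1,-18.63],[-15.05,0,0]],[-1,[0.58,-13.1,-18.63],[-15.05,0,0]],[-1,[0.58,-13.1,-18.63],[-15.05,0,0]],[-1,[0.58,-13.1,-18.63],[-15.05,0,0]],[-1,[0.58,-13.1,-18.63],[-15.05,0,0]],[-1,[0.58,-13.1,-18.63],[-15.05,0,0]],[-1,[0.58,-13.1,-18.63],[-15.05,0,0]],[-1,[0.58,-13.1,-18.63],[-15.05,0,0]],[-1,[0.58,-13.1,-18.63],[-15.05,0,0]],[-1,[0.58,-13.1,-18.63],[-15.05,0,0]],[-1,[0.58,-13.1,-18.63],[-15.05,0,0]],[-1,[0.58,-13.1,-18.63],[-15.05,0,0]],[-1,[0.58,-13.1,-18.63],[-15.05,0,0]],[-1,[0.58,-13.1,-18.63],[-15.05,0,0]],[-1,[0.58,-13.1,-18.63],[-15.05,0,0]]])

```text
clock: 1.75
tool_pos: [0.5257, -0.0379, 0.2001]
tcp_rot: [-0.498, 1.571, -1.909]
force: [-0.2, 0.4, 0.3]
opening: 0.999
```

```bash
python3 - <<'E'
from go import *
plan([.526,-.036,.06],rotm([0,0,-1],az(9.27)))
c=ctrl.camera("wrist"); np.savez("w1.npz",**c); cv2.imwrite("pics/w1.png",c["image"][...,::-1])
E
```

```text
t 1.75 pos [ 0.5257 -0.0379  0.2001] x [-0. -0. -1.] y [ 0.987  0.159 -0.   ] op 0.999 F [-0.2  0.4  0.3]
q [-0.301  0.045  1.748 -0.     1.348 -0.461]
shift [ 5.606  0.023 -0.072] turn [-0.027  0.002  0.001]
```

View pics/w1.png

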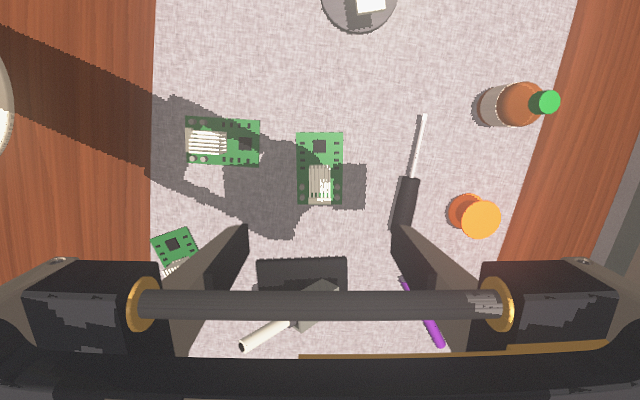

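```bash
python3 - <<'E'
from m import *
from go import *
c=load("w1.npz"); g=c["image"].astype(int)
gm=(g[...,1]>g[...,0]+15)&(g[...,1]>g[...,2]+15)&(np.arange(400)[:,None]<207)
m=comp(cv2.morphologyEx(gm.astype(np.uint8),cv2.MORPH_CLOSE,np.ones((3,3))),(302,150))
print(m.sum(), rect(c,m,.003))
h=np.zeros_like(m); h[120:210,290:350]=1
P,px=rng(c,h); k=(P[:,2]>.024)&(P[:,2]<.05); print(k.sum(),P[k].mean(0)*1000,P[k].min(0)*1000,P[k].max(0)*1000)
T=P[k]; print("rect hs",cv2.minAreaRect((T[:,:2]*1000).astype(np.float32)))
print("tcp proj",proj(c,[[.5257,-.0379,.033]]))
E
```

```text
2155 (((524.2728881835938, -22.707500457763672), (59.66028594970703, 93.13931274414062), 9.163854598999023), array([[487.40683 ,  18.517082],
       [502.24008 , -73.43349 ],
       [561.1389  , -63.932083],
       [546.30566 ,  28.018486]], dtype=float32))
334 [526.00393492 -35.4183917   32.43838096] [511.44663604 -55.0464583   24.07132877] [541.13787562 -16.09647434  35.20211108]
rect hs ((526.288818359375, -35.51365280151367), (24.587207794189453, 36.05689239501953), 8.79541301727295)
tcp proj [[318.29246138 184.81020296]]
```

>>> drive_tool(series=[[-0.3,[1.5,0.03,-0.08],[-0.03,0,0]],[-0.3,[3,0.03,-0.08],[-0.03,0,0]],[-0.3,[4.5,0.03,-0.08],[-0.03,0,0]],[-0.3,[5.5,0.03,-0.08],[-0.03,0,0]],[-0.3,[6.2,0.03,-0.08],[-0.03,0,0]],[-0.3,[6.6,0.03,-0.08],[-0.03,0,0]],[-0.3,[6.6,0.03,-0.08],[-0.03,0,0]]])

```text
clock: 2.5
tool_pos: [0.5254, -0.0348, 0.034]
tcp_rot: [-2.023, 1.568, 2.852]
force: [-0.1, -0.2, 0.1]
opening: 0.652
```

```bash
python3 - <<'E'
from go import *
plan([.5262,-.0357,.0145],rotm([0,0,-1],az(9.2)))
c=ctrl.camera("wrist"); np.savez("w2.npz",**c); cv2.imwrite("pics/w2.png",c["image"][...,::-1])
E
```

```text
t 2.5 pos [ 0.5254 -0.0348  0.034 ] x [-0.002  0.001 -1.   ] y [ 0.987  0.162 -0.002] op 0.652 F [-0.1 -0.2  0.1]
q [-0.296  0.257  1.87  -0.     1.016 -0.459]
shift [0.78  0.026 0.041] turn [ 0.029 -0.013  0.026]
```

View pics/w2.png

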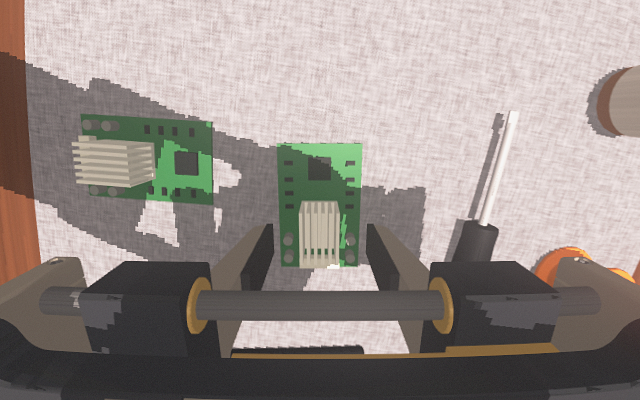

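The wrist view shows the fingers straddling the target heat sink, which spans about x 300–340 and is centred. I'll descend and grip.

>>> drive_tool(series=[[-0.3,[0.4,0.03,0.04],[0.03,0,0]],[-0.3,[0.78,0.03,0.04],[0.03,0,0]],[-0.3,[0.78,0.03,0.04],[0.03,0,0]],[0.3,[0.78,0.03,0.04],[0.03,0,0]],[1,[0.78,0.03,0.04],[0.03,0,0]],[1,[0.78,0.03,0.04],[0.03,0,0]],[1,[0.78,0.03,0.04],[0.03,0,0]],[1,[0.78,0.03,0.04],[0.03,0,0]],[1,[0.78,0.03,0.04],[0.03,0,0]],[1,[0.78,0.03,0.04],[0.03,0,0]]])

```text
clock: 3.55
tool_pos: [0.5275, -0.0355, 0.0158]
tcp_rot: [0.686, 1.571, -0.723]
force: [-1.5, 0.4, 2.8]
opening: 0.283
```

```bash
python3 - <<'E'
from go import *
plan([.5361,.1866,.1745],rotm([0,0,-1],az(18.15)))
E
```

```text
t 3.55 pos [ 0.5275 -0.0355  0.0158] x [ 0. -0. -1.] y [0.987 0.161 0.   ] op 0.283 F [-1.5  0.4  2.8]
q [-0.296  0.292  1.871 -0.     0.978 -0.457]
shift [-6.348  1.767 -8.713] turn [-1.781e+00  1.000e-03 -1.000e-03]
```

>>> drive_tool(series=[[1,[-0.4,0,0],[0,0,0]],[1,[-1.2,0,0],[0,0,0]],[1,[-2.4,0,0],[0,0,0]],[1,[-3.6,0,0],[0,0,0]],[1,[-4.8,0,0],[0,0,0]],[1,[-5.8,0,0],[0,0,0]],[1,[-6.4,0,0],[0,0,0]],[1,[-6.4,0,0],[0,0,0]],[1,[-6.4,0,0],[0,0,0]]])

```text
clock: 4.45
tool_pos: [0.5272, -0.0354, 0.1754]
tcp_rot: [-2.568, 1.571, 2.305]
force: [-0.2, -0.5, -1.7]
opening: 0.275
```

```bash
python3 - <<'E'
from go import *
plan([.5361,.1866,.1745],rotm([0,0,-1],az(18.15)))
for n in["wrist","scene"]:
    c=ctrl.camera(n); np.savez(n[0]+"3.npz",**c); cv2.imwrite(f"pics/{n}3.png",c["image"][...,::-1])
E
```

```text
t 4.45 pos [ 0.5272 -0.0354  0.1754] x [-0.  0. -1.] y [ 0.987  0.161 -0.   ] op 0.275 F [-0.2 -0.5 -1.7]
q [-0.296  0.071  1.771  0.     1.299 -0.457]
shift [ 0.036  1.776 -8.707] turn [-1.781e+00 -1.000e-03  0.000e+00]
```

View pics/wrist3.png

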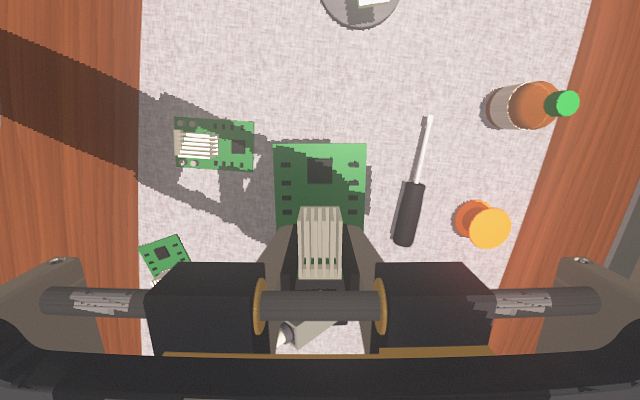

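View pics/scene3.png

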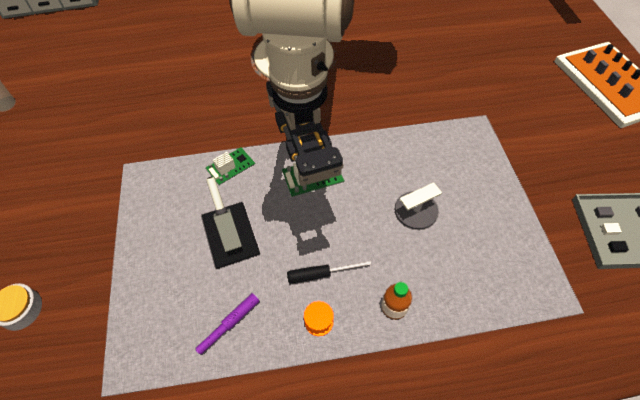

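```bash
cat > lev.py <<'E'
import sys
from m import *
def board(c,y0,y1,x0=255,x1=385):
    g=c["image"].astype(int); gm=(g[...,1]>g[...,0]+12)&(g[...,1]>g[...,2]+12)
    h=np.zeros_like(gm); h[y0:y1,x0:x1]=1; gm&=h
    gm=cv2.erode(gm.astype(np.uint8),np.ones((3,3)))>0
    P,px=rng(c,gm); k=np.abs(P[:,2]-np.median(P[:,2]))<.02; P=P[k]
    A=np.c_[P[:,:2]-P[:,:2].mean(0),np.ones(len(P))]; co=np.linalg.lstsq(A,P[:,2],rcond=None)[0]
    print(len(P),"slopes deg",np.degrees(co[:2]),"z at mean",co[2],P.mean(0))
    hull=cv2.minAreaRect((P[:,:2]*1000).astype(np.float32)); print(hull)
    return co
E
python3 - <<'E'
from lev import *
c=load("w3.npz"); board(c,140,215)
g=c["image"].astype(int); h=np.zeros((400,640),np.uint8); h[145:200,300:345]=1
dk=(g.max(2)<60)&(h>0); n,l,st,ce=cv2.connectedComponentsWithStats(dk.astype(np.uint8)); i=1+np.argmax(st[1:,4]); print(st[i],ce[i]); P,_=rng(c,l==i); print("chip",np.median(P,0))
E
```

```text
4577 slopes deg [0.08661772 0.00287342] z at mean 0.16240645744537074 [0.52226905 0.00306371 0.16240646]
((522.6119995117188, 0.5364780426025391), (59.12532424926758, 46.4251823425293), 9.309290885925293)Traceback (most recent call last):
  File "<stdin>", line 4, in <module>
    return _wrapfunc(a, 'argmax', axis=axis, out=out, **kwds)
    return bound(*args, **kwds)
ValueError: attempt to get argmax of an empty sequence
```

>>> drive_tool(series=[[1,[0,0.2,-1],[-0.2,0,0]],[1,[0,0.5,-2.5],[-0.5,0,0]],[1,[0,0.8,-4],[-0.8,0,0]],[1,[0,1.1,-5.5],[-1.1,0,0]],[1,[0,1.4,-7],[-1.4,0,0]],[1,[0,1.6,-8],[-1.6,0,0]],[1,[0.04,1.78,-8.5],[-1.78,0,0]],[1,[0.04,1.78,-8.71],[-1.78,0,0]],[1,[0.04,1.78,-8.71],[-1.78,0,0]],[1,[0.04,1.78,-8.71],[-1.78,0,0]]])

```text
clock: 5.55
tool_pos: [0.5364, 0.1855, 0.1743]
tcp_rot: [-1.119, 1.57, -2.375]
force: [0.1, 0.4, -0.7]
opening: 0.28
```

```bash
python3 - <<'E'
from go import *
plan([.5361,.1866,.085],rotm([0,0,-1],az(18.15)))
for n in["wrist","scene","top"]:
    c=ctrl.camera(n); np.savez(n[0]+"4.npz",**c); cv2.imwrite(f"pics/{n}4.png",c["image"][...,::-1])
from lev import *
board(load("w4.npz"),140,215)
E
```

```text
t 5.55 pos [0.5364 0.1855 0.1743] x [-0.001 -0.001 -1.   ] y [ 0.951  0.31  -0.001] op 0.28 F [ 0.1  0.4 -0.7]
q [ 0.12   0.173  1.662 -0.     1.307 -0.195]
shift [ 3.573  0.005 -0.047] turn [-0.016  0.004  0.008]
4502 slopes deg [0.00072343 0.05922918] z at mean 0.16129596730976356 [0.52585771 0.22252844 0.16129597]
((526.504638671875, 220.11129760742188), (58.85464859008789, 46.516998291015625), 18.08262062072754)
```

View pics/wrist4.png

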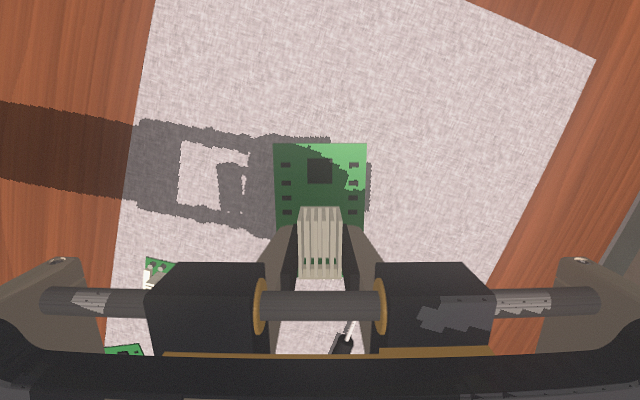

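View pics/scene4.png

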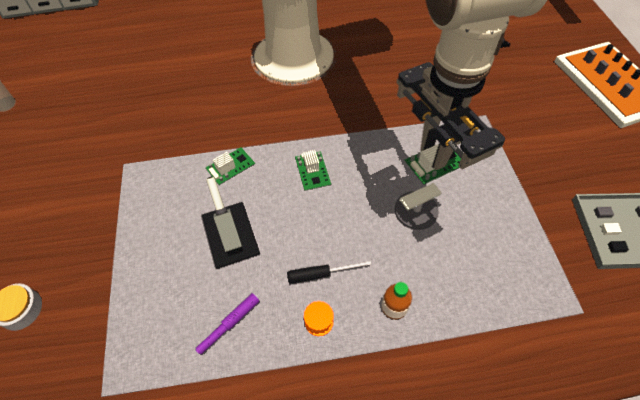

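>>> drive_tool(series=[[1,[1,-0.03,-0.04],[0,0,0]],[1,[2,-0.03,-0.04],[0,0,0]],[1,[2.9,-0.03,-0.04],[0,0,0]],[1,[3.4,-0.03,-0.04],[0,0,0]],[1,[3.7,-0.03,-0.04],[0,0,0]],[1,[3.8,-0.03,-0.04],[0,0,0]],[1,[3.85,-0.03,-0.04],[0,0,0]],[1,[3.85,-0.03,-0.04],[0,0,0]],[1,[3.85,-0.03,-0.04],[0,0,0]]])

```text
clock: 6.6
tool_pos: [0.536, 0.1874, 0.0793]
tcp_rot: [1.39, 1.569, 0.136]
force: [1.2, 0.2, -0.6]
opening: 0.274
```

```bash
python3 - <<'E'
from go import *
plan([.5353,.1862,.0755],rotm([0,0,-1],az(18.15)))
for n in["scene","wrist"]:
    c=ctrl.camera(n); np.savez(n[0]+"5.npz",**c); 
    if n=="scene": crop(c,370,130,490,230,6,"pics/s5.png")
E
```

```text
t 6.6 pos [0.536  0.1874 0.0793] x [ 0.002  0.    -1.   ] y [0.95  0.311 0.002] op 0.274 F [ 1.2  0.2 -0.6]
q [ 0.124  0.281  1.736  0.     1.123 -0.193]
shift [ 0.151 -0.044  0.038] turn [-0.     0.003 -0.019]
```

View pics/s5.png

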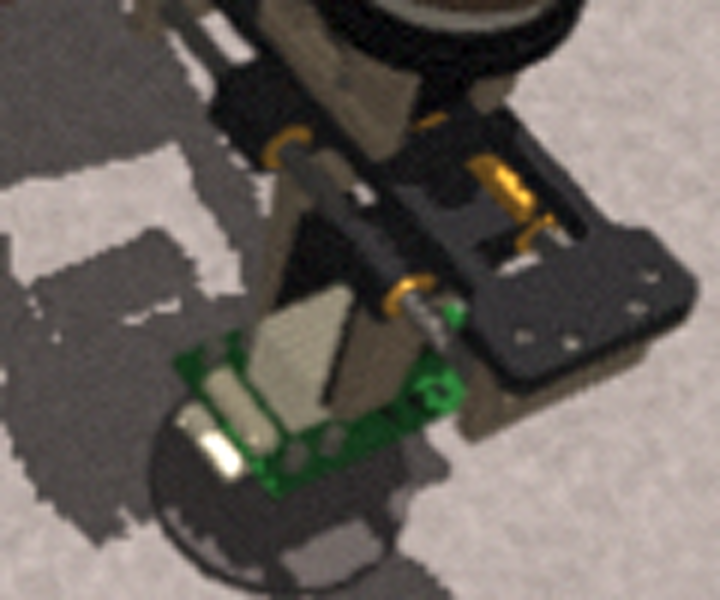

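>>> drive_tool(series=[[1,[0.06,-0.04,0.02],[0,0,0]],[1,[0.1,-0.04,0.02],[0,0,0]],[1,[0.14,-0.04,0.02],[0,0,0]],[1,[0.14,-0.04,0.02],[0,0,0]],[1,[0.14,-0.04,0.02],[0,0,0]]])

```text
clock: 7.2
tool_pos: [0.5346, 0.1865, 0.0758]
tcp_rot: [-1.133, 1.57, -2.387]
force: [-3.4, 0.3, 5.8]
opening: 0.278
```

```bash
python3 - <<'E'
from go import *
plan([.5353,.1862,.0755],rotm([0,0,-1],az(18.15)))
c=ctrl.camera("wrist"); np.savez("w6.npz",**c); 
from lev import *
board(c,140,215)
c=ctrl.camera("scene"); np.savez("s6.npz",**c);crop(c,370,130,490,230,6,"pics/s6.png")
E
```

```text
t 7.2 pos [0.5346 0.1865 0.0758] x [-0. -0. -1.] y [ 0.95   0.312 -0.   ] op 0.278 F [-3.4  0.3  5.8]
q [ 0.122  0.283  1.741 -0.     1.117 -0.194]
shift [0.012 0.024 0.02 ] turn [0.001 0.002 0.004]
4504 slopes deg [0.00056024 0.01741528] z at mean 0.06285341331248466 [0.52403108 0.22347943 0.06285341]
((524.6597290039062, 221.01470947265625), (58.77027130126953, 46.59437942504883), 18.166309356689453)
```

View pics/s6.png

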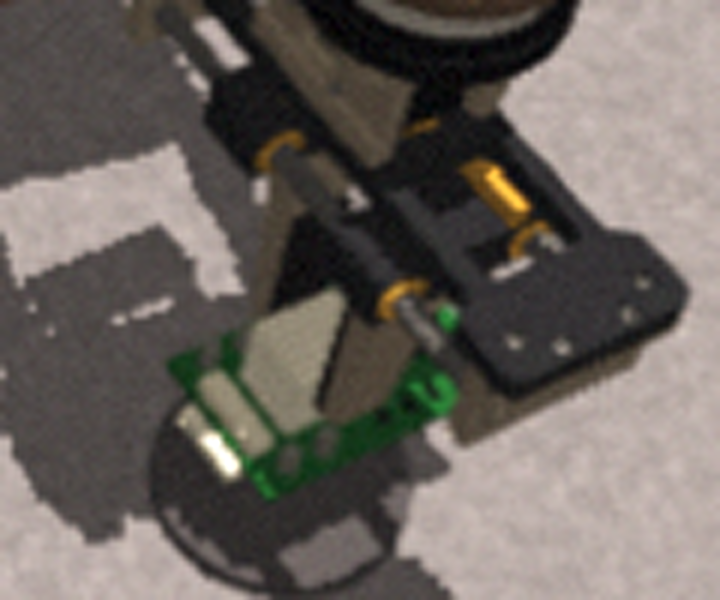

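Contact felt (5.8 N), and the board top at 62.9 mm is seated and level. I'll release it gently.

>>> drive_tool(series=[[0.35,[0,0,0],[0,0,0]],[0.2,[0,0,0],[0,0,0]],[0,[0,0,0],[0,0,0]],[-0.2,[0,0,0],[0,0,0]],[-0.3,[0,0,0],[0,0,0]],[-0.3,[0,0,0],[0,0,0]],[-0.3,[0,0,0],[0,0,0]],[-0.3,[-0.3,0,0],[0,0,0]],[-0.3,[-1,0,0],[0,0,0]],[-0.3,[-2,0,0],[0,0,0]],[-0.3,[-3.5,0,0],[0,0,0]],[-0.3,[-5.5,0,0],[0,0,0]],[-0.5,[-6,0,0],[0,0,0]],[-0.6,[-6,0,0],[0,0,0]]])

```text
clock: 8.7
tool_pos: [0.5364, 0.1868, 0.2285]
tcp_rot: [1.373, 1.564, 0.119]
force: [0.6, 0.4, -1.2]
opening: 0.794
```

```bash
python3 - <<'E'
from go import *
plan([.42,-.15,.25],rotm([.693,.140,-.707],az(-78.6)))
plan([.42,-.15,.25],rotm([.693,.140,-.707],az(101.4)))
from lev import *
for n in["wrist","scene","top"]:
    c=ctrl.camera(n); np.savez(n[0]+"7.npz",**c); cv2.imwrite(f"pics/{n}7.png",c["image"][...,::-1])
E
```

```text
t 8.7 pos [0.5364 0.1868 0.2285] x [ 0.007  0.001 -1.   ] y [0.95  0.312 0.007] op 0.794 F [ 0.6  0.4 -1.2]
q [ 0.122  0.126  1.606 -0.     1.403 -0.194]
shift [-0.903 -8.617 11.352] turn [18.264  6.665  7.486]
t 8.7 pos [0.5364 0.1868 0.2285] x [ 0.007  0.001 -1.   ] y [0.95  0.312 0.007] op 0.794 F [ 0.6  0.4 -1.2]
q [ 0.122  0.126  1.606 -0.     1.403 -0.194]
shift [-0.903 -8.617 11.352] turn [-15.737  -7.26    6.464]
```

View pics/wrist7.png

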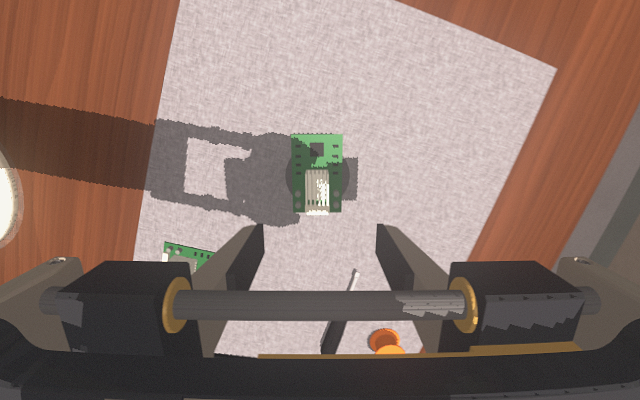

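View pics/scene7.png

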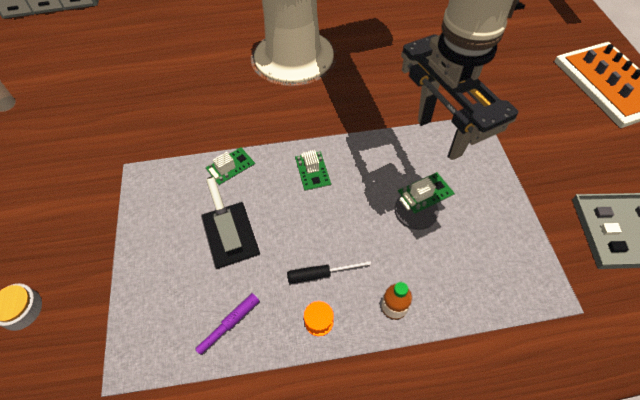

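Both the wrist view (board at (317,172) over the foot) and the scene view ((427,193)) show the board lying on the stand bar. Next is the torch: go to a tilted pre-pose.

>>> drive_tool(series=[[-0.6,[-0.9,-8.62,11.35],[18.26,6.67,7.49]],[-0.6,[-0.9,-8.62,11.35],[18.26,6.67,7.49]],[-0.6,[-0.9,-8.62,11.35],[18.26,6.67,7.49]],[-0.6,[-0.9,-8.62,11.35],[18.26,6.67,7.49]],[-0.6,[-0.9,-8.62,11.35],[18.26,6.67,7.49]],[-0.6,[-0.9,-8.62,11.35],[18.26,6.67,7.49]],[-0.6,[-0.9,-8.62,11.35],[18.26,6.67,7.49]],[-0.6,[-0.9,-8.62,11.35],[18.26,6.67,7.49]],[-0.6,[-0.9,-8.62,11.35],[18.26,6.67,7.49]],[-0.6,[-0.9,-8.62,11.35],[18.26,6.67,7.49]],[-0.6,[-0.9,-8.62,11.35],[18.26,6.67,7.49]],[-0.6,[-0.9,-8.62,11.35],[18.26,6.67,7.49]],[-0.6,[-0.9,-8.62,11.35],[18.26,6.67,7.49]],[-0.6,[-0.9,-8.62,11.35],[18.26,6.67,7.49]],[-0.6,[-0.9,-8.62,11.35],[18.26,6.67,7.49]],[-0.6,[-0.9,-8.62,11.35],[18.26,6.67,7.49]]])

```text
clock: 10.45
tool_pos: [0.4184, -0.1503, 0.2476]
tcp_rot: [-3.141, 0.792, 0.202]
force: [-0.3, 0.3, 0.4]
opening: 0.799
```

```bash
python3 - <<'E'
from go import *
plan([.4469,-.2139,.1455],rotm([.693,.140,-.707],az(-78.6)))
from lev import *
for n in["wrist","top","scene"]:
    c=ctrl.camera(n); np.savez(n[0]+"8.npz",**c); cv2.imwrite(f"pics/{n}8.png",c["image"][...,::-1])
E
```

```text
t 10.45 pos [ 0.4184 -0.1503  0.2476] x [ 0.688  0.141 -0.712] y [ 0.2  -0.98 -0.  ] op 0.799 F [-0.3  0.3  0.4]
q [-1.229 -0.741  2.424  0.785  1.392  0.021]
shift [3.333 2.724 2.432] turn [0.015 0.078 0.018]
```

View pics/wrist8.png

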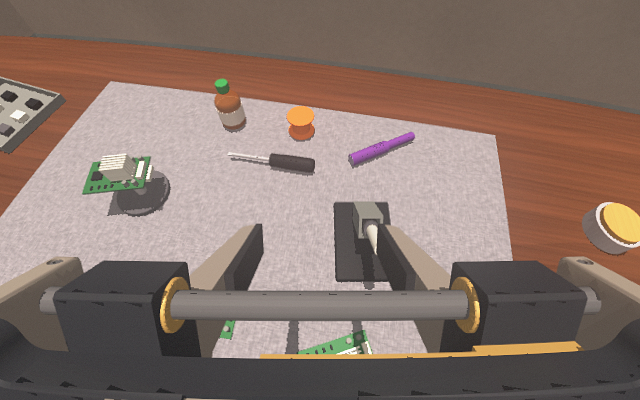

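View pics/scene8.png

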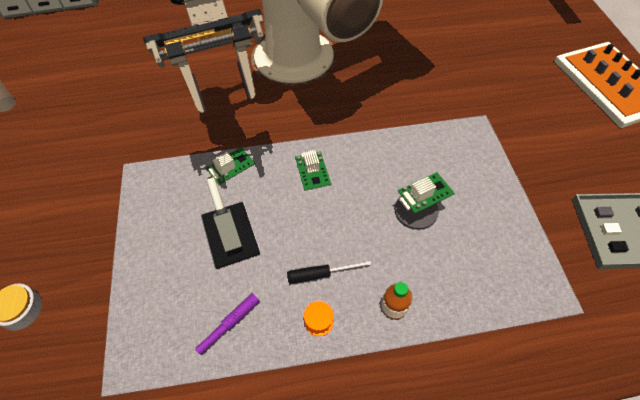

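>>> drive_tool(series=[[-0.6,[1.2,1,0.9],[0,0,0]],[-0.6,[2.4,2,1.8],[0,0.08,0]],[-0.6,[3.33,2.72,2.43],[0,0.08,0]],[-0.6,[3.33,2.72,2.43],[0.01,0.08,0.02]],[-0.6,[3.33,2.72,2.43],[0.01,0.08,0.02]]])

```text
clock: 11.1
tool_pos: [0.4466, -0.2131, 0.1453]
tcp_rot: [-3.138, 0.785, 0.201]
force: [-0.6, 0.0, 0.4]
opening: 0.802
```

```bash
python3 - <<'E'
from go import *
plan([.5051,-.2021,.0861],rotm([.693,.140,-.707],az(-78.6)))
c=ctrl.camera("wrist"); np.savez("w9.npz",**c); cv2.imwrite(f"pics/w9.png",c["image"][...,::-1])
s,p,R=cur()
P,px=rng(c,np.pad(np.ones((120,180),bool),((180,100),(240,220))))
L=(P-p)@R
k=(np.abs(L[:,1])<.03)&(np.abs(L[:,2])<.03)&(L[:,0]>.0)&(L[:,0]<.1)
L=L[k]; g=c["image"][px[k][:,1],px[k][:,0]]
for a in np.arange(0,.1,.01):
    q=L[(L[:,0]>=a)&(L[:,0]<a+.01)]
    if len(q)>3: print(a.round(3),len(q),"y",q[:,1].min().round(4),q[:,1].max().round(4),"z",np.median(q[:,2]).round(4),q[:,2].min().round(4))
# board on stand
for f,sb in(("t8.npz",None),("s8.npz",None)):
    b=load(f); gi=b["image"].astype(int); gm=(gi[...,1]>gi[...,0]+15)&(gi[...,1]>gi[...,2]+15)
    P,px=rng(b,gm); kk=(P[:,2]>.05)&(P[:,2]<.08)&(np.hypot(P[:,0]-.53,P[:,1]-.195)<.1); 
    m=np.zeros((400,640),np.uint8); m[px[kk][:,1],px[kk][:,0]]=1
    m=cv2.morphologyEx(m,cv2.MORPH_CLOSE,np.ones((3,3)))
    import m as M
    print(f,kk.sum(),M.rect(b,m,.063)[0])
    Q=P[kk]; A=np.c_[Q[:,:2]-Q[:,:2].mean(0),np.ones(len(Q))]; print(np.degrees(np.linalg.lstsq(A,Q[:,2],rcond=None)[0][:2]),np.median(Q[:,2]))
    hull=np.zeros((400,640),np.uint8); cv2.fillConvexPoly(hull,cv2.convexHull(px[kk].astype(np.int32)),1)
    dk=((gi.max(2)<75)&(hull>0)).astype(np.uint8); n,l,st,ce=cv2.connectedComponentsWithStats(dk)
    for i in range(1,n):
        if st[i,4]>25: print(" dark",st[i],plane(b,ce[i],.066)*1000)
E
```

```text
t 11.1 pos [ 0.4466 -0.2131  0.1453] x [ 0.693  0.141 -0.707] y [ 0.197 -0.98  -0.003] op 0.802 F [-0.6  0.   0.4]
q [-1.217 -0.289  2.369  0.892  1.117 -0.28 ]
shift [ 3.358  0.034 -0.006] turn [-0.027 -0.01   0.012]
0.03 338 y -0.0086 0.0067 z 0.0014 -0.0054
0.04 75 y -0.0088 0.007 z -0.0041 -0.0055
0.05 59 y -0.0085 0.0065 z -0.0043 -0.0053
0.06 59 y -0.0088 0.0069 z -0.0041 -0.0054
0.07 44 y -0.0082 0.0062 z -0.0042 -0.0054
0.08 42 y -0.0086 0.0065 z -0.0042 -0.0052
0.09 161 y -0.0118 0.0096 z -0.0032 -0.0079
t8.npz 981 ((531.35302734375, 197.5723419189453), (60.4633674621582, 95.31438446044922), 18.161178588867188)
[ 0.41313618 -0.14985962] 0.06348017344884727
 dark [210 216  11  10  72] [[521.17482562 226.13020985  66.        ]]
 dark [230 217  17   7  30] [[520.84537915 183.34292239  66.        ]]
s8.npz 641 ((533.3423461914062, 196.4085235595703), (60.314517974853516, 95.57296752929688), 18.96495246887207)
[ 0.10968911 -0.00104029] 0.06269499851596683
 dark [435 181  10   9  56] [[524.01960678 226.11296628  66.        ]]
```

View pics/w9.png

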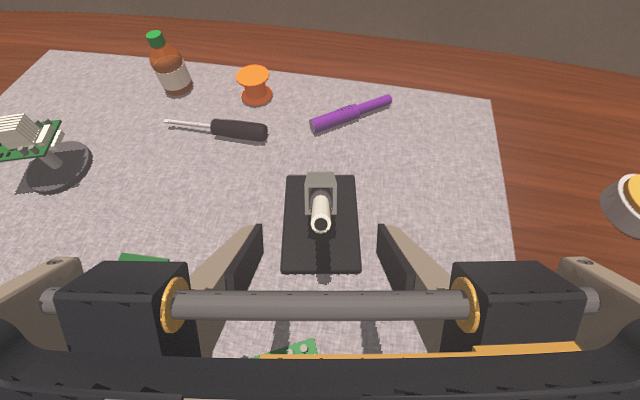

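>>> drive_tool(series=[[-0.6,[0,-0.035,0.1],[0,0,0]],[-0.6,[0.8,-0.035,0.1],[0,0,0]],[-0.6,[1.6,-0.035,0.1],[0,0,0]],[-0.6,[2.4,-0.035,0.1],[0,0,0]],[-0.6,[3,-0.035,0.1],[0,0,0]],[-0.6,[3.2,-0.035,0.1],[0,0,0]],[-0.6,[3.2,-0.035,0.1],[0,0,0]],[-0.6,[3.2,-0.035,0.1],[0,0,0]]])

```text
clock: 11.95
tool_pos: [0.5003, -0.2028, 0.0884]
tcp_rot: [3.138, 0.784, 0.195]
force: [0.1, -0.2, 0.3]
opening: 0.803
```

```bash
python3 - <<'E'
from go import *
plan([.5051,-.2021,.0861],rotm([.693,.140,-.707],az(-78.6)))
c=ctrl.camera("wrist"); np.savez("w10.npz",**c); cv2.imwrite(f"pics/w10.png",c["image"][...,::-1])
s,p,R=cur()
P,px=rng(c,np.pad(np.ones((150,180),bool),((150,100),(240,220))))
L=(P-p)@R
k=(np.abs(L[:,1])<.025)&(np.abs(L[:,2])<.03)&(L[:,0]>-.06)&(L[:,0]<.05)
L=L[k]
for a in np.arange(-.06,.05,.01):
    q=L[(L[:,0]>=a)&(L[:,0]<a+.01)]
    if len(q)>3: print(a.round(3),len(q),"y",q[:,1].min().round(4),q[:,1].max().round(4),"z",np.median(q[:,2]).round(4),q[:,2].min().round(4))
E
```

```text
t 11.95 pos [ 0.5003 -0.2028  0.0884] x [ 0.695  0.137 -0.706] y [ 0.196 -0.981  0.002] op 0.803 F [ 0.1 -0.2  0.3]
q [-1.058 -0.049  2.31   1.031  0.902 -0.37 ]
shift [ 0.203  0.011 -0.07 ] turn [ 0.006 -0.019 -0.034]
-0.05 813 y -0.0084 0.0071 z -0.0024 -0.0089
-0.04 235 y -0.0085 0.0074 z -0.0072 -0.009
-0.03 192 y -0.0086 0.0074 z -0.0069 -0.0086
-0.02 169 y -0.0086 0.0073 z -0.0068 -0.0082
-0.01 139 y -0.0086 0.0072 z -0.0069 -0.0086
0.0 126 y -0.0088 0.0071 z -0.0069 -0.0081
0.01 324 y -0.0116 0.0095 z -0.0067 -0.0112
0.02 946 y -0.017 0.0152 z -0.0086 -0.0175
0.03 268 y -0.0168 0.015 z -0.0167 -0.0173
0.04 168 y -0.0169 0.0147 z -0.0168 -0.0173
```

View pics/w10.png

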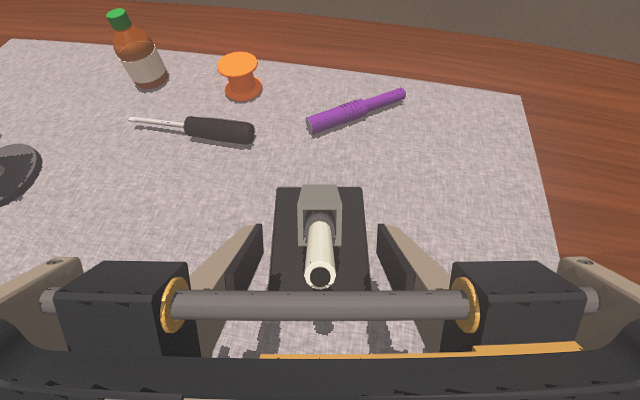

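The torch's tail lies centred between the fingers at (320,255) and parallel to the tool; I'll close.

>>> drive_tool(series=[[0,[0,-0.03,0],[0,0,0]],[0.5,[0,-0.03,0],[0,0,0]],[1,[0,-0.03,0],[0,0,0]],[1,[0,-0.03,0],[0,0,0]],[1,[0,-0.03,0],[0,0,0]],[1,[0,-0.03,0],[0,0,0]],[1,[0,-0.03,0],[0,0,0]],[1,[0,-0.03,0],[0,0,0]]])

```text
clock: 12.8
tool_pos: [0.5, -0.2015, 0.0871]
tcp_rot: [3.142, 0.785, 0.197]
force: [0.9, -0.6, -1.5]
opening: 0.166
```

```bash
python3 - <<'E'
from go import *
plan([.5003-.693*.09,-.2028-.14*.09,.0884+.707*.09],rotm([.693,.140,-.707],az(-78.6)))
E
```

```text
t 12.8 pos [ 0.5    -0.2015  0.0871] x [ 0.694  0.139 -0.707] y [ 0.196 -0.981  0.   ] op 0.166 F [ 0.9 -0.6 -1.5]
q [-1.057 -0.047  2.312  1.031  0.901 -0.37 ]
shift [-3.637  0.057 -0.04 ] turn [-0.013 -0.007 -0.017]
```

>>> drive_tool(series=[[1,[-0.2,0,0],[0,0,0]],[1,[-0.6,0,0],[0,0,0]],[1,[-1.1,0,0],[0,0,0]],[1,[-1.6,0,0],[0,0,0]],[1,[-2.1,0,0],[0,0,0]],[1,[-2.6,0,0],[0,0,0]],[1,[-3.1,0,0],[0,0,0]],[1,[-3.6,0,0],[0,0,0]],[1,[-4,0,0],[0,0,0]],[1,[-4,0,0],[0,0,0]]])

```text
clock: 13.8
tool_pos: [0.4302, -0.2162, 0.1585]
tcp_rot: [3.139, 0.785, 0.194]
force: [-0.6, 0.1, -0.9]
opening: 0.17
```

```bash
python3 - <<'E'
from go import *
plan([.43,-.21,.27],rotm([0,0,-1],az(-78.6)))
for n in["wrist","scene"]:
    c=ctrl.camera(n); np.savez(n[0]+"11.npz",**c); cv2.imwrite(f"pics/{n}11.png",c["image"][...,::-1])
E
```

```text
t 13.8 pos [ 0.4302 -0.2162  0.1585] x [ 0.694  0.137 -0.707] y [ 0.195 -0.981  0.002] op 0.17 F [-0.6  0.1 -0.9]
q [-1.269 -0.354  2.386  0.865  1.178 -0.273]
shift [-3.124 -0.236 -3.182] turn [-0.02  -9.006 -0.034]
```

View pics/wrist11.png

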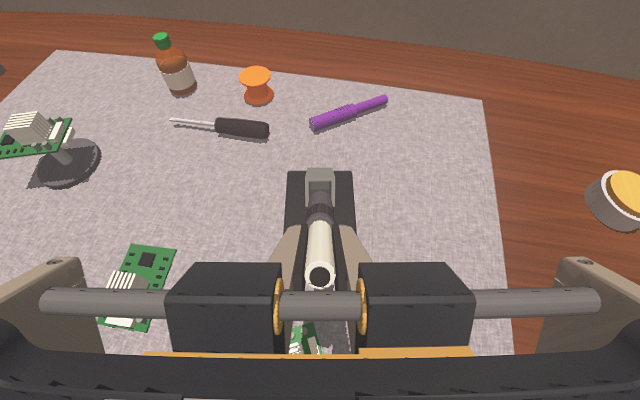

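View pics/scene11.png

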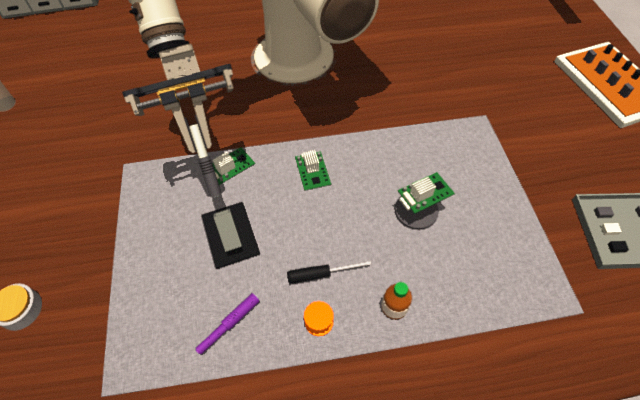

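>>> drive_tool(series=[[1,[-0.8,-0.06,-0.8],[0,0,0]],[1,[-1.6,-0.12,-1.6],[0,-0.8,0]],[1,[-2.4,-0.18,-2.4],[0,-1.8,0]],[1,[-3.12,-0.24,-3.18],[0,-3,0]],[1,[-3.12,-0.24,-3.18],[0,-4.2,0]],[1,[-3.12,-0.24,-3.18],[0,-5.4,0]],[1,[-3.12,-0.24,-3.18],[0,-6.6,0]],[1,[-3.12,-0.24,-3.18],[0,-7.8,0]],[1,[-3.12,-0.24,-3.18],[0,-8.6,0]],[1,[-3.12,-0.24,-3.18],[-0.02,-9,-0.03]],[1,[-3.12,-0.24,-3.18],[-0.02,-9,-0.03]],[1,[-3.12,-0.24,-3.18],[-0.02,-9,-0.03]]])

```text
clock: 15.1
tool_pos: [0.4302, -0.209, 0.2685]
tcp_rot: [-1.899, 1.568, 1.443]
force: [-0.1, 1.4, -1.4]
opening: 0.168
```

```bash
python3 - <<'E'
from go import *
plan([.5226,.226,.264],rotm([0,0,-1],az(-78.6)))
plan([.5226,.226,.264],rotm([0,0,-1],az(-30)))
for n in["scene","top","wrist"]:
    c=ctrl.camera(n); np.savez(n[0]+"12.npz",**c); cv2.imwrite(f"pics/{n}12.png",c["image"][...,::-1])
E
```

```text
t 15.1 pos [ 0.4302 -0.209   0.2685] x [ 0.     0.003 -1.   ] y [ 0.199 -0.98  -0.003] op 0.168 F [-0.1  1.4 -1.4]
q [-0.707 -0.13   1.783  0.003  1.491  0.663]
shift [  0.236 -16.316  -7.081] turn [ 0.014 -0.012  0.034]
t 15.1 pos [ 0.4302 -0.209   0.2685] x [ 0.     0.003 -1.   ] y [ 0.199 -0.98  -0.003] op 0.168 F [-0.1  1.4 -1.4]
q [-0.707 -0.13   1.783  0.003  1.491  0.663]
shift [  0.236 -16.316  -7.081] turn [-9.706 -0.025  0.027]
```

View pics/scene12.png

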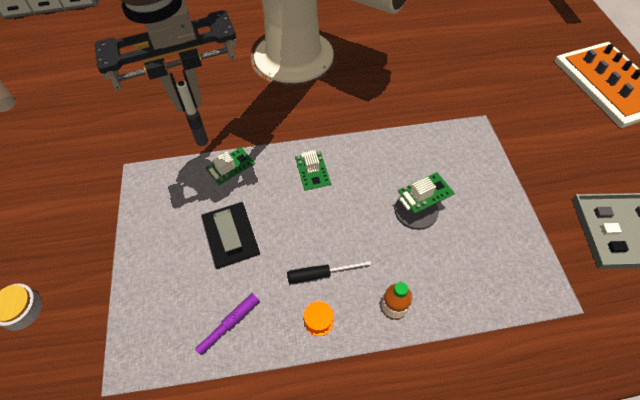

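View pics/wrist12.png

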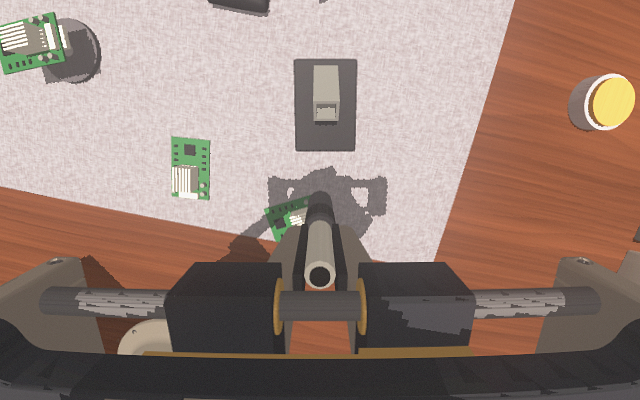

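```bash
cat > tor.py <<'E'
from go import *
def torch(c):
    s,p,R=cur()
    P,px=rng(c,np.pad(np.ones((190,200),bool),((100,110),(220,220))))
    L=(P-p)@R*1000
    k=(np.abs(L[:,1])<18)&(np.abs(L[:,2])<25)&(L[:,0]>-60)&(L[:,0]<100); L=L[k]
    out=[]
    for a in range(-60,100,10):
        q=L[(L[:,0]>=a)&(L[:,0]<a+10)]
        if len(q)>10:
            # front-most strip: points near min z
            print(a,len(q),"y",q[:,1].min().round(1),q[:,1].max().round(1),"z05",np.percentile(q[:,2],5).round(1))
    print("x range",L[:,0].min(),L[:,0].max())
E
python3 - <<'E'
from tor import *
torch(load("w12.npz"))
E
```

```text
-60 535 y -18.0 18.0 z05 -12.6
-50 1334 y -17.9 18.0 z05 -12.2
-40 533 y -18.0 17.8 z05 -12.0
-30 454 y -18.0 18.0 z05 -11.4
-20 403 y -18.0 17.9 z05 -11.4
-10 344 y -17.9 17.9 z05 -11.4
0 124 y -11.6 7.4 z05 -9.5
10 243 y -10.1 8.9 z05 -11.9
20 137 y -11.2 10.0 z05 -12.6
30 100 y -11.0 10.5 z05 -12.6
40 77 y -11.1 10.1 z05 -12.4
50 75 y -11.0 10.0 z05 -12.2
60 67 y -11.4 10.3 z05 -12.4
70 62 y -11.1 10.5 z05 -12.4
80 41 y -10.5 10.0 z05 -12.3
x range -59.979044431231465 88.20208192748828
```

>>> drive_tool(series=[[1,[0,-0.8,-0.35],[0,0,0]],[1,[0,-2.4,-1.04],[0,0,0]],[1,[0,-4,-1.74],[0,0,0]],[1,[0,-5.6,-2.43],[0,0,0]],[1,[0,-7.2,-3.12],[0,0,0]],[1,[0,-8.8,-3.82],[0,0,0]],[1,[0,-10.4,-4.51],[0,0,0]],[1,[0,-12,-5.2],[0,0,0]],[1,[0,-13.6,-5.9],[0,0,0]],[1,[0,-15,-6.5],[0,0,0]],[1,[0,-15.9,-6.9],[0,0,0]],[1,[0.2,-16.3,-7.05],[0.01,0,0]],[1,[0.2,-16.3,-7.05],[0.01,0,0]],[1,[0.2,-16.3,-7.05],[0.01,0,0]]])

```text
clock: 16.65
tool_pos: [0.522, 0.2239, 0.2646]
tcp_rot: [-1.421, 1.57, 1.919]
force: [0.5, -0.2, -1.7]
opening: 0.163
```

```bash
python3 - <<'E'
from tor import *
plan([.5214,.2252,.224],rotm([0,0,-1],az(-78.6)))
for n in["scene","top","wrist"]:
    c=ctrl.camera(n); np.savez(n[0]+"13.npz",**c); cv2.imwrite(f"pics/{n}13.png",c["image"][...,::-1])
torch(c)
E
```

```text
t 16.65 pos [0.522  0.2239 0.2646] x [-0.     0.001 -1.   ] y [ 0.197 -0.98  -0.001] op 0.163 F [ 0.5 -0.2 -1.7]
q [1.920e-01 1.100e-01 1.551e+00 1.000e-03 1.480e+00 1.564e+00]
shift [ 1.624 -0.053  0.011] turn [-0.01   0.002  0.014]
-60 529 y -17.9 18.0 z05 -12.5
-50 1337 y -17.9 18.0 z05 -12.0
-40 529 y -18.0 17.9 z05 -11.9
-30 465 y -18.0 17.9 z05 -11.3
-20 390 y -18.0 18.0 z05 -11.3
-10 348 y -17.9 18.0 z05 -11.2
0 121 y -9.5 8.2 z05 -9.3
10 244 y -9.8 9.1 z05 -11.8
20 137 y -11.0 10.3 z05 -12.4
30 101 y -10.7 10.7 z05 -12.5
40 80 y -11.0 10.2 z05 -12.3
50 71 y -10.8 10.0 z05 -12.1
60 68 y -11.1 10.5 z05 -12.1
70 60 y -10.9 10.7 z05 -12.2
80 42 y -10.2 10.2 z05 -12.2
x range -59.991862274663234 87.22117048219077
```

View pics/wrist13.png

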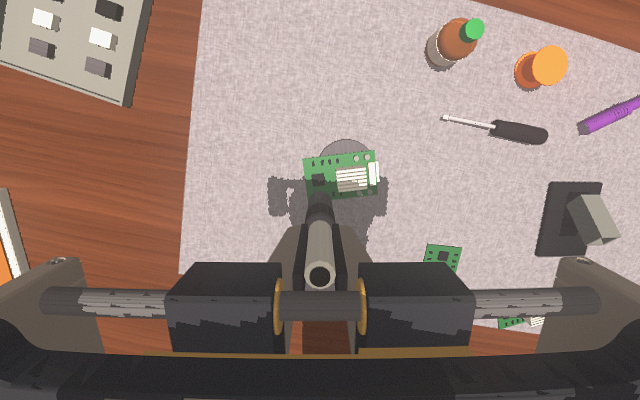

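View pics/scene13.png

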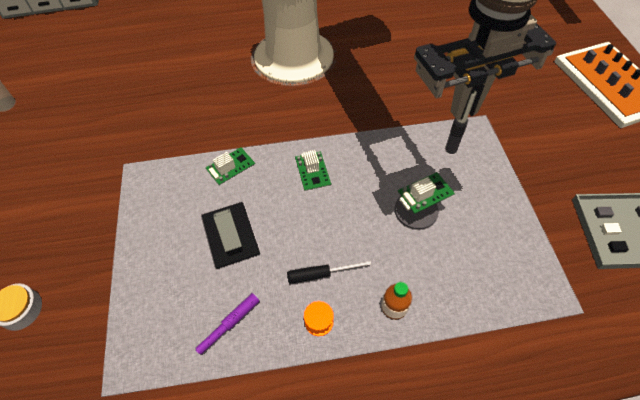

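```bash
cat > chip.py <<'E'
from tor import *
def chip(c,x0,y0,x1,y1,th=65):
    g=c["image"].astype(int); h=np.zeros((400,640),bool); h[y0:y1,x0:x1]=1
    dk=((g.max(2)<th)&h).astype(np.uint8); n,l,st,ce=cv2.connectedComponentsWithStats(dk)
    for i in range(1,n):
        if st[i,4]>30: 
            ct=cv2.findContours((l==i).astype(np.uint8),0,1)[0][0]
            W=plane(c,ct[:,0],.066)[:,:2]*1000
            print(st[i],ce[i],"rect",cv2.minAreaRect(W.astype(np.float32)), "range",np.median(rng(c,l==i)[0],0)*1000)
E
python3 - <<'E'
from chip import *
c=load("w13.npz"); chip(c,300,165,335,192,60)
crop(c,290,140,390,215,7,"pics/w13c.png")
chip(load("s13.npz"),425,170,450,195,60)
E
```

```text
[429 173  17  16 148] [437.08108108 180.20945946] rect ((512.4964599609375, 226.61181640625), (36.758365631103516, 23.72284507751465), 11.46327018737793) range [509.09530425 226.95753025  63.37042747]
```

View pics/w13c.png

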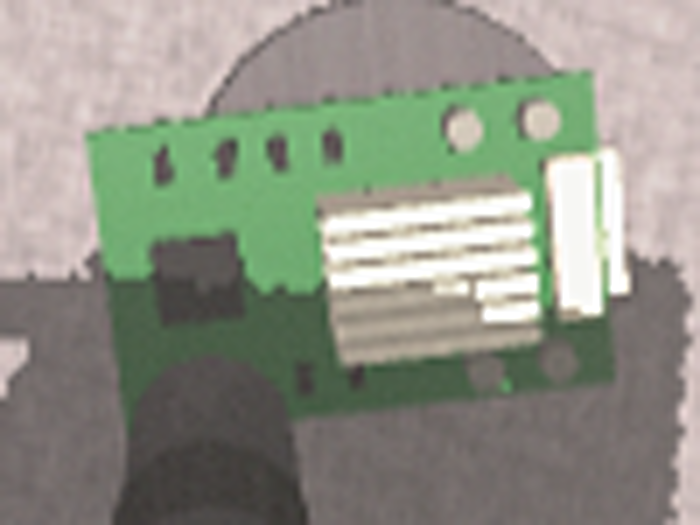

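```bash
python3 - <<'E'
from chip import *
c=load("w13.npz")
q=np.array([[152,240],[238,232],[243,315],[162,323]])/7+[290,140]-.5+.5/7
W=plane(c,q,.066)*1000; print(W.round(1),W.mean(0)); print(np.linalg.norm(np.diff(W,axis=0),axis=1))
b=np.array([[88,132],[593,72],[613,382]])/7+[290,140]-.5+.5/7
B=plane(c,b,.063)*1000; print(B.round(1),np.linalg.norm(np.diff(B,axis=0),axis=1),"centre",B[[0,2]].mean(0))
d=(B[0]-B[1]);d/=np.linalg.norm(d); print(np.degrees(np.arctan2(-d[0],d[1])),"chip from board", B[[0,2]].mean(0)+30*d)
E
```

```text
[[528.7 237.   66. ]
 [533.4 221.4  66. ]
 [518.  217.3  66. ]
 [513.4 232.1  66. ]] [523.38896984 226.95144153  66.        ]
[16.21894168 15.933785   15.44530245]
[[545.9 252.6  63. ]
 [575.4 162.6  63. ]
 [518.6 144.4  63. ]] [94.63311821 59.69091968] centre [532.2326317  198.50669706  63.        ]
18.16815918593336 chip from board [522.87842334 227.01106139  63.        ]
```

>>> drive_tool(series=[[1,[0.3,-0.08,-0.01],[0,0,0]],[1,[0.7,-0.08,-0.01],[0,0,0]],[1,[1.1,-0.08,-0.01],[0,0,0]],[1,[1.4,-0.08,-0.01],[0,0,0]],[1,[1.62,-0.08,-0.01],[0,0,0.01]],[1,[1.62,-0.08,-0.01],[0,0,0.01]],[1,[1.62,-0.08,-0.01],[0,0,0.01]],[1,[1.62,-0.08,-0.01],[0,0,0.01]]])

```text
clock: 17.6
tool_pos: [0.5224, 0.2274, 0.225]
tcp_rot: [-2.661, 1.569, 0.68]
force: [0.4, -0.3, -1.2]
opening: 0.17
```

```bash
python3 - <<'E'
from chip import *
plan([.5219,.226,.224],rotm([0,0,-1],az(-78.6)))
for n in["scene","top","wrist"]:
    c=ctrl.camera(n); np.savez(n[0]+"14.npz",**c); cv2.imwrite(f"pics/{n}14.png",c["image"][...,::-1])
torch(c); crop(c,290,110,400,215,7,"pics/w14c.png"); crop(load("s14.npz"),380,60,500,240,4,"pics/s14c.png")
plan([.5219,.226,.224],rotm([0,0,-1],az(-78.6)))
E
```

```text
t 17.6 pos [0.5224 0.2274 0.225 ] x [ 0.002  0.001 -1.   ] y [ 0.198 -0.98  -0.001] op 0.17 F [ 0.4 -0.3 -1.2]
q [1.980e-01 1.360e-01 1.601e+00 1.000e-03 1.403e+00 1.569e+00]
shift [0.041 0.049 0.031] turn [ 0.003 -0.02   0.011]
-60 539 y -17.7 17.9 z05 -12.6
-50 1342 y -17.9 18.0 z05 -12.1
-40 521 y -17.9 17.9 z05 -12.0
-30 459 y -17.9 18.0 z05 -11.4
-20 402 y -17.9 18.0 z05 -11.4
-10 339 y -17.9 18.0 z05 -11.4
0 122 y -11.6 7.2 z05 -9.3
10 247 y -9.9 8.9 z05 -11.9
20 131 y -11.1 10.2 z05 -12.6
30 100 y -10.9 10.6 z05 -12.6
40 80 y -11.0 10.2 z05 -12.4
50 74 y -10.9 9.9 z05 -12.2
60 69 y -11.3 10.4 z05 -12.3
70 60 y -10.7 10.6 z05 -12.4
80 41 y -11.0 10.1 z05 -12.3
x range -59.98551568361003 87.45676833460932
t 17.75 pos [0.5223 0.2273 0.225 ] x [ 0.001  0.001 -1.   ] y [ 0.198 -0.98  -0.001] op 0.17 F [-0.3 -0.4 -1.6]
q [1.980e-01 1.360e-01 1.601e+00 1.000e-03 1.403e+00 1.569e+00]
shift [0.038 0.048 0.028] turn [ 0.003 -0.018  0.01 ]
```

View pics/s14c.png

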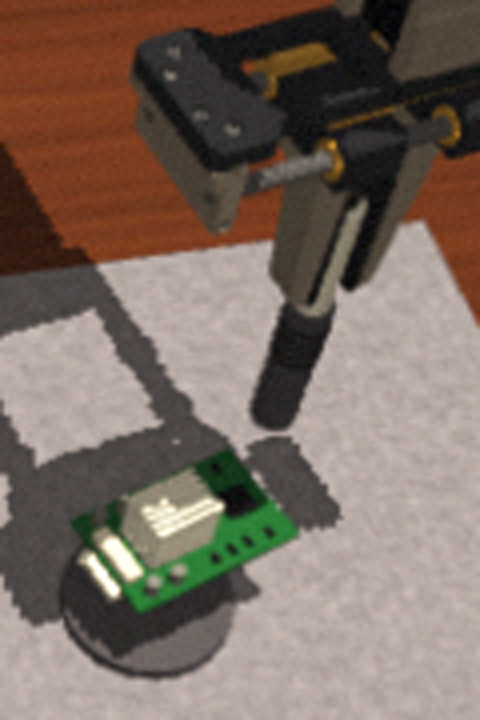

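```bash
python3 -c "
import cv2;print(cv2.imread('pics/w14c.png').shape)"
```

```text
(735, 770, 3)
```

View pics/wrist14.png

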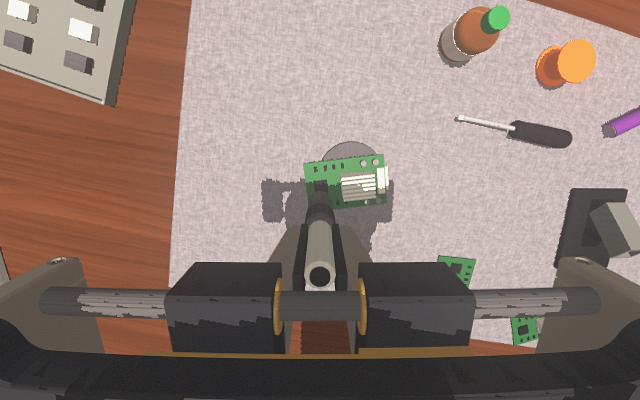

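```bash
python3 - <<'E'
from chip import *
s=load("s14.npz"); w=load("w14.npz")
# scene: barrel outline at bottom
g=s["image"].astype(int); h=np.zeros((400,640),bool); h[135:170,435:465]=1
dk=((g.max(2)<85)&h).astype(np.uint8); n,l,st,ce=cv2.connectedComponentsWithStats(dk); i=1+np.argmax(st[1:,4]); print(st[i],ce[i])
m=l==i
for r in range(150,169): 
    u=np.nonzero(m[r])[0]; print(r,u.min() if len(u) else None,u.max() if len(u) else None,end="; ")
print()
P,px=rng(s,m); k=(P[:,2]>.10)&(P[:,2]<.2)&(np.abs(P[:,0]-.53)<.05); P=P[k]; print("scene barrel pts",len(P),P.min(0),P.max(0))
low=P[P[:,2]<.16]; A=np.c_[2*low[:,:2],np.ones(len(low))]
# circle fit r=11 to barrel pts
from scipy.optimize import least_squares
f=least_squares(lambda c:np.hypot(low[:,0]-c[0],low[:,1]-c[1])-.011,[.523,.227],loss="soft_l1",f_scale=.001); print("scene barrel axis low",f.x*1000)
hi=P[P[:,2]>.17]
if len(hi)>10:
    f=least_squares(lambda c:np.hypot(hi[:,0]-c[0],hi[:,1]-c[1])-.011,[.523,.227],loss="soft_l1",f_scale=.001); print("hi",f.x*1000,hi[:,2].mean(),low[:,2].mean())
print("proj lens",proj(s,[[.5236,.228,.1375]]),"chip",proj(s,[[.5231,.2266,.066]]))
# wrist barrel axis
v=np.zeros((400,640),bool); v[170:240,295:345]=1
P,px=rng(w,v); P=P[(P[:,2]>.14)&(P[:,2]<.2)&(np.hypot(P[:,0]-.5236,P[:,1]-.228)<.016)]
for a,b in((.14,.17),(.17,.2)):
    q=P[(P[:,2]>a)&(P[:,2]<b)]
    f=least_squares(lambda c:np.hypot(q[:,0]-c[0],q[:,1]-c[1])-.011,[.523,.227],loss="soft_l1",f_scale=.001); print("wrist axis",a,len(q),f.x*1000)
crop(w,290,140,400,215,7,"pics/w14c.png")
E
```

```text
[443 135  21  33 370] [452.02162162 150.67567568]
150 447 458; 151 446 458; 152 446 457; 153 445 457; 154 445 457; 155 445 456; 156 445 455; 157 444 455; 158 444 455; 159 444 454; 160 443 454; 161 443 454; 162 443 454; 163 443 453; 164 443 453; 165 444 452; 166 445 451; 167 448 448; 168 None None; 
scene barrel pts 277 [0.52146057 0.21441041 0.13804527] [0.53732416 0.23682944 0.19988416]
scene barrel axis low [524.21542164 226.72989263]
hi [524.14542046 226.78566028] 0.1857973164065871 0.14982912023838615
proj lens [[448.02693296 162.18312505]] chip [[439.09428458 184.55434689]]
wrist axis 0.14 197 [523.49875701 227.99803225]
wrist axis 0.17 273 [523.68245249 227.99326013]
```

View pics/w14c.png

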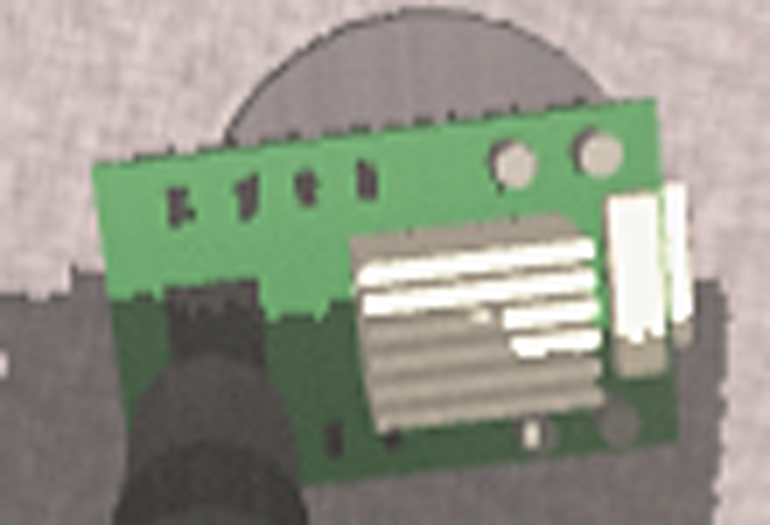

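Both cameras put the lens about 1 mm off in y and 1 mm high. I'll make one small trim and let it settle.

>>> drive_tool(series=[[1,[0.05,0.03,0.02],[0,0,0]],[1,[0.05,0.03,0.02],[0,0,0]],[1,[0.05,0.03,0.02],[0,0,0]],[1,[0.05,0.03,0.02],[0,0,0]],[1,[0.05,0.03,0.02],[0,0,0]]])

```text
clock: 18.25
tool_pos: [0.5217, 0.2264, 0.2232]
tcp_rot: [-2.229, 1.57, 1.111]
force: [0.6, -0.1, -0.9]
opening: 0.163
```

```bash
python3 - <<'E'
from chip import *
plan([.5219,.226,.224],rotm([0,0,-1],az(-78.6)))
s,p,R=cur(); print("lens est",(p+R@[.0877,-.0004,-.0013])*1000,"qvel",np.abs(s["qvel"]).max())
c=ctrl.camera("scene"); cv2.imwrite("pics/scene15.png",c["image"][...,::-1])
h=np.zeros((400,640),bool); h[135:170,435:465]=1
P,_=rng(c,h); P=P[(P[:,2]>.1)&(P[:,2]<.2)&(np.hypot(P[:,0]-.523,P[:,1]-.227)<.016)]
from scipy.optimize import least_squares
f=least_squares(lambda q:np.hypot(P[:,0]-q[0],P[:,1]-q[1])-.011,[.523,.227],loss="soft_l1",f_scale=.001); print("scene axis",f.x*1000,P[:,2].min())
E
```

```text
t 18.25 pos [0.5217 0.2264 0.2232] x [ 0.001  0.001 -1.   ] y [ 0.198 -0.98  -0.001] op 0.163 F [ 0.6 -0.1 -0.9]
q [1.960e-01 1.360e-01 1.605e+00 1.000e-03 1.400e+00 1.568e+00]
shift [-0.031  0.018 -0.003] turn [ 0.002 -0.008  0.011]
lens est [522.98962311 227.1711706  135.53812893] qvel 0.0007685777454081443
scene axis [523.23117292 225.70027592] 0.13440057527552907
```

View pics/scene15.png

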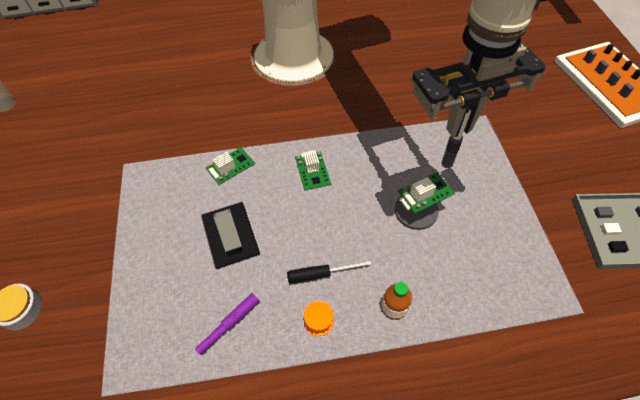

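The scene picture shows the torch upright at (452,152) over the chip end of the board, which still lies on its stand at (427,193). The bystanders haven't moved. The lens is about 69.5 mm above the chip, within 1 mm of centre and still, so I'm handing in.

```bash
python3 -c "
from rig import ctrl
print(ctrl.sign_off())"
```

```text
the job is handed in; nothing more can be done
None
```

I set the farthest board level on the stand bar and let go of it gently. Then I drew the torch out of its dock, turned it straight down and held it still over the chip. I handed the job in at about 18.3 s, still gripping the torch.

**Board:**
- It is seated along the bar, with its yaw at 18.2–19.0° against the bar's 18.15°.
- The heat sink is within about 2 mm of the bar's middle. The board top is at 63 mm and slopes less than 0.5°.

**Torch:**
- It is vertical to within about 0.3°.
- The lens is at about z = 135.5 mm by the arm reading and 134.4 mm by scene depth. The chip top is taken at 66 mm, so the gap is about 68.5–69.5 mm.
- The lens is within about 1 mm of the chip's centre in both the wrist and scene views.

**Disagreements and limits:**
- The cameras disagree with each other by 1–3 mm in absolute position, so I centred the lens using offsets measured within a single camera.
- The measured tool position wavers by about 1 mm.
- I did not take another wrist picture after the last 1 mm trim; I checked it with the scene camera and the arm reading only.

The bottle, spool, screwdriver, purple torch and the other two boards look unmoved in the last scene picture. The only contact force of note was about 6 N when the board was set down.

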